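# Hang the bench screwdriver on the sprung balancer hook

### The job

By the red knob of the balancer arm, draw the sprung hook down, feel it gently in under the blue screwdriver's red wire bail without forcing the stiff bail, and ease it up under control, never letting it snap back, until the arm is fully up and the screwdriver hangs still, clear of the rack. Keep the gripper off the screwdriver and leave the orange driver and the other loose things undisturbed.

Things in the scene. Friction and masses are not known exactly. Their poses are not given: they have to be found in the camera images.
- hook_arm: Sprung aluminium arm on a column with yellow reel head. Origin on the column axis at hook-bowl height (250 mm when fully up); arm points to its own -x. Swivels about the column, slides straight down 130 mm at most against a spring (7.5 N up at top, 10 N at 100 mm down); flies up to its top stop if let go. Bar 16 wide, underside 48, top 58 mm above the origin. Hook 120, knob 210 mm from the axis.
- hook_bowl (a point): Middle of the bottom of the hook (wire centre), a J of 6 mm wire lying across the arm: shank straight down from the arm's centre line, 15 mm wide bowl, tip on the arm's own +y side rising 12 mm above the bowl (wire centre); shank to tip 15 mm between centres, 9 mm clear. This point is 7.5 mm to +y of the arm's centre line. Enter it by swinging it to its own +y below the bail bar, then raise.
- knob (a point): Grip centre of the red upright knob on the arm's free end, gripped from above: cylinder 26 mm in diameter, 36 mm high (14 mm above to 22 mm below this point), on a black disc 64 mm in diameter, 8 mm thick. 210 mm from the column axis, 80 mm above the hook_arm origin. Nothing stands above it.
- swivel (a joint): Swivel angle of the arm about the column, rad; 0 = the arm points along the stand's -x; growing moves the arm's end towards its own +y (clockwise from above). Range -1.2 to 1.2, light friction, stays where left.
- driver: Blue electric screwdriver, upright in either rack hole; origin at the centre of its foot, z to its top. Barrel 30 mm in diameter, black head 38 mm in diameter from 105 to 125 mm above the foot; 0.29 to 0.47 kg. It stands 55 mm deep in the hole with about 1 mm of play, so its top gives a few mm when pushed.
- bail_pivot (a point): Middle of the bail's hinge line (driver's own x), in the head, 118 mm above the foot. The bail is a U of 5 mm red wire: legs 44 mm apart, bar 50 mm from the hinge line. It leans up to 0.5 rad to the driver's +y or -y, in NO measured pose: the bar is up to 24 mm to either side, find it by feel. Very stiff hinge, stays as it is, must not be forced: keep the hook's push under 12 N.
- rack: Grey fixed block 64 x 144 x 67 mm, origin at the centre of its underside; two round holes at y = +40 and -40 mm of its own frame, hole floors 12 mm above the bench. It stands under the arm so that the hook's circle passes over both holes.
- short_driver: Short orange hand driver without a bail in the other rack hole, 30 mm in diameter, 92 mm long, origin at its foot. Bystander: leave it.
- board: Green circuit board 120 x 90 mm, about 18 mm high, loose on the bench; origin at the centre of its underside. Bystander.
- solder_reel: White reel, 54 mm in diameter, 40 mm high, loose; origin at its underside. Bystander.
- tip_tin: Small brass and steel tin, 58 mm in diameter, 24 mm high, loose; origin at its underside. Bystander.
- microscope: Grey hand microscope standing on a round foot, 80 mm in diameter, 113 mm high, loose; origin at its underside. Bystander.

How it is judged:
By the outcome, as a careful person would: the job done as asked, in the order asked, and still so for the second after the job is handed in, with the robot touching nothing.
It also fails if it takes over 72 s, if anything falls off the work surface, if the arm or the gripper's body presses on something with over 40 N, if the wrist force passes 120 N, or if a joint passes its speed limit or range.

### The arm

A 6-joint arm with a two-finger parallel gripper is mounted at the origin on the work surface. World frame = base frame: x ahead of the robot, y to its left, z up, the work surface at z = 0. Lengths are in m, angles in degrees, forces in N, time in s.
With the tool pointing down it reaches from about 0.25 to 0.725 m from the base axis. Payload 9.7 kg.
Tool frame: the origin (TCP) lies midway between the tips of the shut fingers; the grasp point (between the pads) lies 19 mm behind it; z points along the fingers, y is the direction in which the jaws open and shut (so a half turn about z gives the same grasp; the last joint's range is limited). The gripper opens to 85 mm and grips with 20 to 120 N. Pads are 22 mm wide; open, the fingers measure 114 mm over their backs; the gripper's body (76 mm by 85 mm) begins 54 mm behind the grasp point. The pads swing forward as they close: fully open they stand 13 mm farther back than shut.
Start: joints at [-70.417, 4.979, 10.078, 95.1, 0, 90], TCP at [0.184, -0.518, 0.231] pointing down, gripper open.
Joint ranges: [-179.16, 179.16], [-48.56, 103.87], [-65.8, 70.77], [-126.05, 130.52], [-82.76, 87.17], [-180, 180]. Speed limits (degrees/s): [127.2, 127.2, 147.25, 180, 180, 180].

### API

Orientations are given as [roll, pitch, yaw] about the fixed x, y, z axes, in that order (R = Rz(yaw) Ry(pitch) Rx(roll)).
In Python, from workcell import bot, camera, recognise gives the robot as it stands. The module is installed in compiled form; this text tells all that it offers.
- The arm moves only by the tool apply_moves, never from a script. Its argument "targets" is one flat list of numbers, 7 for each row, row after row: the shift along the world's x, y, z in units of 30 mm (1.0 is 30 mm), then the turn, a rotation vector about the world's x, y, z in units of 6 degrees (1.0 is 6 degrees), then the opening, from 0 (shut) to 1 (fully open). A call has 1 to 5 rows; each row is the pose to reach, as a shift and turn from the pose commanded when the call began; what a row does not reach only later rows make up. A row lasts 1/10 s, in which the tool goes at most 50 mm and 8.59 degrees, less where a joint would pass 70% of its speed; a pose out of reach is approached as far as the arm can. A call with a gripper value outside its range is refused whole. The fingers move at their own pace and stop on an object; "newtons" is the grip in N (left out, the last holds). Time passes only in rows, so rows that repeat a pose let the fingers close. It gives the time, the measured TCP pose, the force and the opening at its end, in the units of the state.
- bot.get_obs(): the state, without advancing time (a new reading comes with each control period).
- camera(name): name is "scene" or "top" or "wrist"; returns a dict with "img" (384x512x3 uint8, red, green, blue), "intrinsics" (3x3 intrinsics, pixels), "k1" (the pictures are not rectified: a ray, as slopes to the right and down, at radius r is drawn at 1 + k1 r^2 times it, then the intrinsics apply), "origin" and "rotation" of the camera in the world. Camera axes: x right, y up, looking along -z (the intrinsics and any distortion apply to the point x, -y, -z); pixel columns grow to the right and rows downward; lengths in m; the calibration is good to about 2 mm. A picture is of the moment at which its call begins. There is no depth.
- bot.job_done(): hands the job in, once; it reports no verdict.
Trained networks look in the newest picture that a camera, given by its name, has taken for a name from the list of things; names that differ only in an ending like _2 or _b are one class to them, and where a whole thing is asked for, a point or a joint stands for the part that bears it (a point fixed in the world has none). Each returns a list of dicts, best first, with "conf" (0 to 1); they miss things now and then, are a little off and sometimes report something else, mostly with a low value. They report only what shows in the picture. A call takes as long as a camera call.
- recognise(query, camera): "box" ([left, top, right, bottom] in pixels, round what is visible of it).
The state is a dict: "time": time; "q": joint angles; "qd": joint speeds; "joint_efforts": joint torques, N m; "ee_pos": TCP position; "tcp_rot": TCP orientation; "wrist_force": force on the tool from outside, world axes, zero at the start; "torque": the same for the moment, N m; "opening": finger opening in m.
Only numpy, scipy, OpenCV 4.12 (cv2) and the standard library are available. Lean on these libraries where they do the work, as an engineer would, in place of code of your own. Each camera call takes 0.05 s, during which the arm holds its last target.

## Working session

There is one attempt and no reset: what is moved stays moved. The work goes in short steps, Python scripts to look and compute and a tool call to move; the robot and the scene stay as the last step left them, time stands still between calls to the robot, and variables do not carry over. Pictures are saved under pics/ and viewed, and the job is handed in when it is done.

Besides the shell and the picture viewer there is one more tool, called after ">>>" in YAML: its name, and indented under it one key for each argument. apply_moves: Moves the arm, as the interface text tells. Its arguments: {"type":"object","properties":{"targets":{"type":"array"},"newtons":{"type":"number"}},"required":["targets"]}

```bash
mkdir -p pics; cat > h.py <<'E'
import numpy as np, cv2
from workcell import bot, camera, recognise
def snap(n,f):
    c=camera(n); cv2.imwrite(f,cv2.cvtColor(c['img'],cv2.COLOR_RGB2BGR)); return c
E
python3 - <<'E'
from h import *
import pickle
print(bot.get_obs())
d={}
for n in ['scene','top','wrist']:
    c=snap(n,f'pics/{n}0.png'); d[n]=c
    print(n,c['intrinsics'].tolist() if hasattr(c['intrinsics'],'tolist') else c['intrinsics'],c['k1'],c['origin'],c['rotation'])
    if n!='wrist':
        for q in ['hook_arm','knob','driver','bail_pivot','rack','short_driver','board','solder_reel','tip_tin','microscope','hook_bowl']:
            print(q,[(np.round(r['box']).tolist(),round(r['conf'],2)) for r in recognise(q,n)[:2]])
pickle.dump(d,open('d0.pkl','wb'))
E
```

```text
{'time': 0.0, 'q': array([-7.04173043e+01,  5.01214754e+00,  1.00344607e+01,  9.51004262e+01,
       -1.81748526e-03,  9.00009925e+01]), 'qd': array([ 0.00842138,  0.05158191, -0.01180782,  0.05070873, -0.06594733,
       -0.05118032]), 'joint_efforts': array([-1.37810734e-03, -5.20382845e+01,  4.64803004e+01,  1.62379991e-02,
       -3.80181007e-05,  6.62565171e-06]), 'ee_pos': array([ 0.18425473, -0.51796931,  0.23057309]), 'tcp_rot': array([-1.79921887e+02,  1.81883665e-03,  1.95817057e+01]), 'wrist_force': array([ 0.00185408,  0.04241898, -0.00847201]), 'torque': array([-0.00587975, -0.02025168, -0.03583999]), 'opening': 0.0855633911747368}
scene [[371.65780723021084, 0.0, 255.8431969358127], [0.0, 371.65780723021084, 191.79948180786377], [0.0, 0.0, 1.0]] -0.0768163637720446 [1.1782506  0.38550937 0.83134004] [ 48.20298655  -1.07600725 122.93274039]
hook_arm [([213.0, 150.0, 312.0, 185.0], 0.82)]
knob [([216.0, 148.0, 310.0, 184.0], 0.98)]
driver [([241.0, 186.0, 256.0, 219.0], 0.86)]
bail_pivot []
rack [([236.0, 207.0, 270.0, 262.0], 0.66), ([213.0, 151.0, 310.0, 188.0], 0.37)]

[... 774 characters left out ...]
[204.0, 163.0, 263.0, 206.0], 0.34)]
rack [([230.0, 171.0, 273.0, 212.0], 0.65)]
short_driver [([242.0, 180.0, 248.0, 188.0], 0.45)]
board [([140.0, 192.0, 178.0, 238.0], 0.9), ([255.0, 194.0, 269.0, 203.0], 0.33)]
solder_reel [([353.0, 227.0, 366.0, 245.0], 0.67), ([141.0, 192.0, 180.0, 237.0], 0.38)]
tip_tin [([356.0, 178.0, 374.0, 190.0], 0.69), ([257.0, 193.0, 268.0, 203.0], 0.3)]
microscope [([127.0, 146.0, 147.0, 165.0], 0.76)]
hook_bowl [([201.0, 164.0, 263.0, 207.0], 0.81)]
wrist [[316.055647965497, 0.0, 254.8870130812808], [0.0, 316.055647965497, 192.46423200111226], [0.0, 0.0, 1.0]] -0.017549371042937054 [ 0.25697484 -0.49156999  0.37343479] [-17.21859766  -0.09046717 -70.43825987]
```

```bash
python3 - <<'E'
import pickle,cv2
d=pickle.load(open('d0.pkl','rb'))
def crop(n,x0,y0,x1,y1,s,f):
    im=cv2.cvtColor(d[n]['img'],cv2.COLOR_RGB2BGR)[y0:y1,x0:x1]
    cv2.imwrite(f,cv2.resize(im,None,fx=s,fy=s,interpolation=cv2.INTER_CUBIC))
crop('top',180,130,300,220,6,'pics/tc.png')
crop('scene',190,120,340,280,3.7,'pics/sc.png')
E
```

```text
(no output)
```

View pics/top0.png

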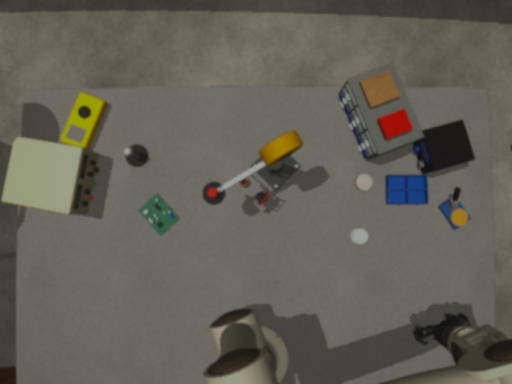

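```bash
sleep 0
```

```text
(no output)
```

View pics/tc.png

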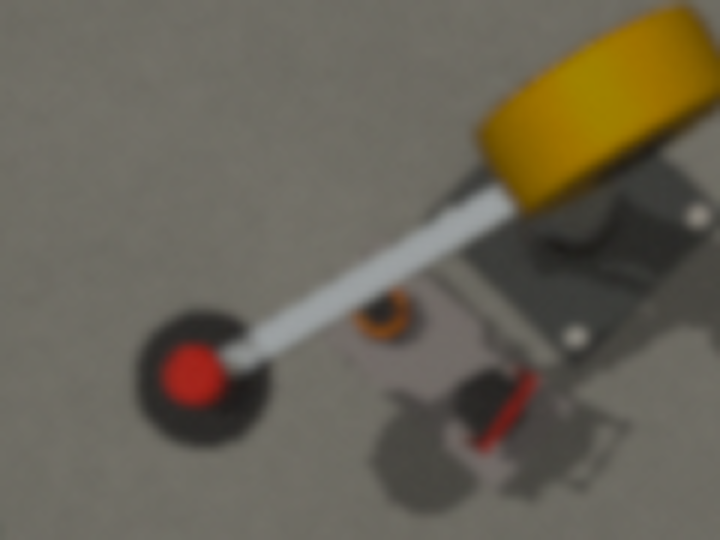

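View pics/sc.png

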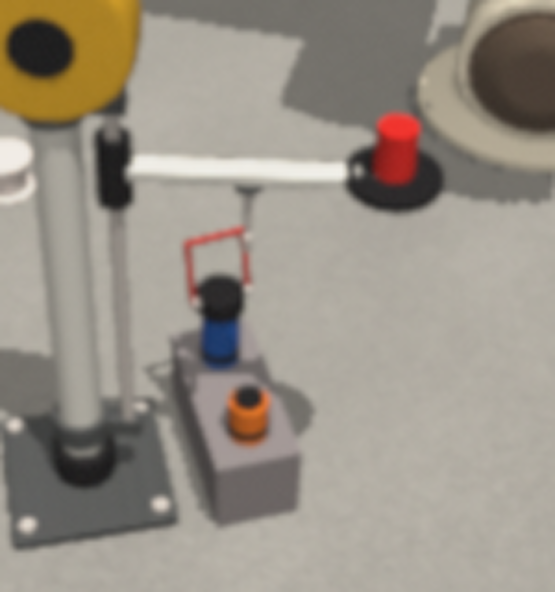

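View pics/wrist0.png

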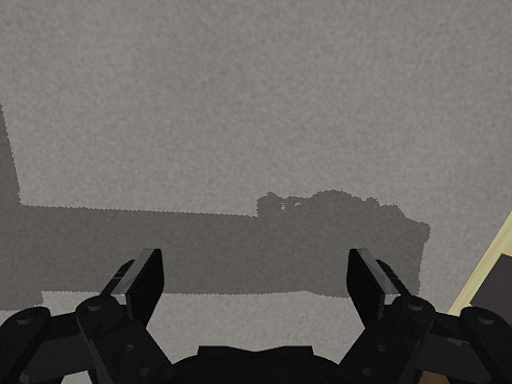

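View pics/scene0.png

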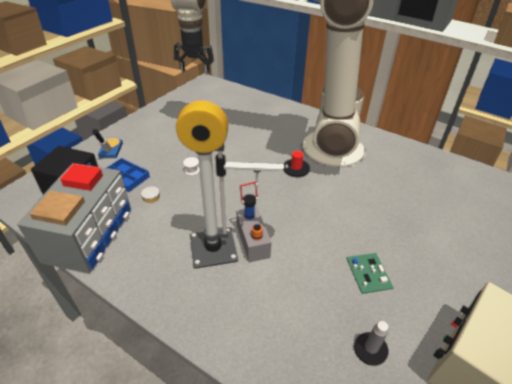

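```bash
cat >> h.py <<'E'
from scipy.spatial.transform import Rotation as Ro
from scipy.optimize import least_squares
def Rc(c): return Ro.from_euler('xyz',c['rotation'],degrees=True).as_matrix()
def ray(c,u,v):
    K=np.array(c['intrinsics']); p=cv2.undistortPoints(np.array([[[u,v]]],float),K,np.array([c['k1'],0,0,0.]))[0,0]
    d=Rc(c)@np.array([p[0],-p[1],-1.]); return np.array(c['origin']),d/np.linalg.norm(d)
def onz(c,u,v,z):
    o,d=ray(c,u,v); return o+d*(z-o[2])/d[2]
def tri(*cs):
    A=0;b=0;L=[]
    for c,u,v in cs:
        o,d=ray(c,u,v);P=np.eye(3)-np.outer(d,d);A=A+P;b=b+P@o;L.append((o,P))
    x=np.linalg.solve(A,b); return x,[float(np.linalg.norm(P@(x-o))) for o,P in L]
def proj(c,X):
    p=Rc(c).T@(np.asarray(X)-c['origin']); x,y=p[0]/-p[2],-p[1]/-p[2]; r=x*x+y*y; k=1+c['k1']*r
    K=np.array(c['intrinsics']); return np.array([K[0,0]*x*k+K[0,2],K[1,1]*y*k+K[1,2]])
E
python3 - <<'E'
from h import *
import pickle
d=pickle.load(open('d0.pkl','rb')); T=d['top'];S=d['scene']
t=lambda x,y:(T,180+(x-3)/6+.0,130+(y-3)/6); s=lambda x,y:(S,190+(x-1.4)/3.7,120+(y-1.4)/3.7)
for n,a,b in [('knobtop',t(195,375),s(398,127)),('headtop',t(487,400),s(220,287)),('barA',t(482,447),s(245,231)),('barB',t(532,378),s(186,242)),
 ('boltR',t(697,215),s(14,425)),('boltF',t(575,337),s(27,525)),('short',t(380,313),s(248,397)) ]:
    x,e=tri(a,b); print(n,np.round(x,4),np.round(e,4))
k=onz(*t(195,375),.344);print('knob',k)
print('bar near head', onz(*t(500,192),.303))
for p in [(85,455),(14,425),(27,525),(160,503),(143,405)]: print(onz(*s(*p),0.008))
print('rackcorners', [np.round(onz(*s(*p),.067),4) for p in [(222,490),(298,460)]])
for q,c in [('top',T)]: pass
E
```

```text
knobtop [0.5533 0.1027 0.3409] [0.0002 0.0002]
headtop [ 0.5506 -0.0268  0.1399] [0.0007 0.0007]
barA [ 0.5248 -0.0235  0.1779] [0.0003 0.0003]
barB [ 0.5604 -0.0499  0.1798] [0.001 0.001]
boltR [ 0.662  -0.1469  0.0149] [0.0006 0.0006]
boltF [ 0.6306 -0.1156 -0.1195] [0.0464 0.0464]
short [0.5994 0.0308 0.0986] [0.0011 0.0011]
knob [0.55306195 0.10254619 0.344     ]
bar near head [ 0.63958359 -0.03244648  0.303     ]
[ 0.65103108 -0.08607944  0.008     ]
[ 0.65800921 -0.15194325  0.008     ]
[ 0.72893531 -0.08008961  0.008     ]
[ 0.65687726 -0.01020671  0.008     ]
[ 0.58319172 -0.07964368  0.008     ]
rackcorners [array([0.6604, 0.0478, 0.067 ]), array([0.6068, 0.0781, 0.067 ])]
```

>>> apply_moves:
  targets: [1.6, 3.2, 1, 0, 0, 0, 1, 3, 6.5, 2, 0, 0, 0, 1, 4.5, 9.5, 3, 0, 0, 0, 1, 6, 12.5, 3.7, 0, 0, 0, 1, 7.9, 16.3, 3.7, 0, 0, 0, 1]

```text
time: 1.75
ee_pos: [0.2893, -0.2983, 0.2937]
tcp_rot: [179.9, -0.0, 19.5]
wrist_force: [1.7, -0.1, -0.2]
opening: 0.0855
```

```bash
python3 - <<'E'
from h import *
o=bot.get_obs(); print(o['time'],o['ee_pos'],o['tcp_rot'],o['q'])
E
```

```text
1.75 [ 0.2892659  -0.29827355  0.29371964] [ 1.79922555e+02 -3.91988362e-02  1.95386724e+01] [-4.58806950e+01 -1.13605715e+01  1.55544981e+00  1.02829289e+02
  3.43141669e-03  1.14580662e+02]
```

>>> apply_moves:
  targets: [0.8, 1.6, 0.5, 0, 0, 0, 1, 1.6, 3.3, 0.9, 0, 0, 0, 1, 2.4, 4.9, 1.3, 0, 0, 0, 1, 3.2, 6.5, 1.5, 0, 0, 0, 1, 4, 8, 1.5, 0, 0, 0, 1]

```text
time: 2.25
ee_pos: [0.3987, -0.0784, 0.3379]
tcp_rot: [179.9, -0.1, 19.6]
wrist_force: [2.0, -1.3, -0.2]
opening: 0.0853
```

>>> apply_moves:
  targets: [0.4, 0.9, 0, 0, 0, -1, 1, 0.4, 0.9, 0, 0, 0, -1.5, 1, 0.4, 0.9, 0, 0, 0, -1.5, 1]

```text
time: 2.55
ee_pos: [0.4105, -0.0524, 0.3366]
tcp_rot: [180.0, 0.0, 10.7]
wrist_force: [-0.5, 0.3, -0.1]
opening: 0.0856
```

```bash
python3 - <<'E'
from h import *
import pickle
c=snap('wrist','pics/w1.png'); pickle.dump(c,open('w1.pkl','wb'))
o=bot.get_obs(); print(o['time'],o['ee_pos'],o['tcp_rot'],o['q'],c['origin'],c['rotation'])
E
```

```text
2.6 [ 0.41027344 -0.05304453  0.3367576 ] [ 1.79994478e+02 -5.92802076e-04  1.07131070e+01] [-7.36345273e+00 -9.55420118e+00  8.10565524e+00  1.07657579e+02
 -5.06576175e-03  1.61923440e+02] [ 0.486194   -0.03715072  0.47878019] [-17.2163299   -0.09019135 -79.34509931]
```

View pics/w1.png

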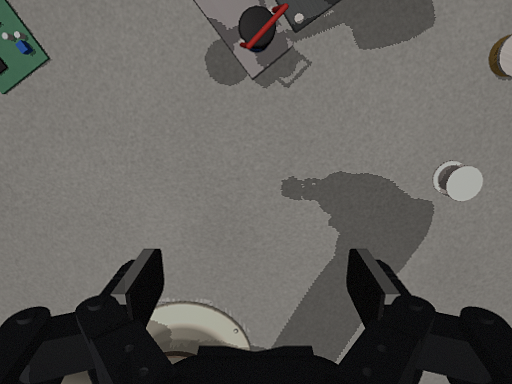

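>>> apply_moves:
  targets: [1.5, 0.6, 0, 0, 0, 0, 1, 2, 1, 0, 0, 0, 0, 1, 2, 1, 0, 0, 0, 0, 1]

```text
time: 2.9
ee_pos: [0.4715, -0.0232, 0.3356]
tcp_rot: [-180.0, 0.1, 10.7]
wrist_force: [0.4, 0.1, 0.7]
opening: 0.0854
```

```bash
python3 - <<'E'
from h import *
import pickle
c=snap('wrist','pics/w2.png'); pickle.dump(c,open('w2.pkl','wb'))
o=bot.get_obs(); print(o['time'],o['ee_pos'],o['tcp_rot'],c['origin'],c['rotation'])
for n,c in (('w1',pickle.load(open('w1.pkl','rb'))),('w2',c)):
  im=cv2.cvtColor(c['img'],cv2.COLOR_RGB2BGR)
  im=im[:100,180:340] if n=='w1' else im[:200,130:400]
  cv2.imwrite(f'pics/{n}c.png',cv2.resize(im,None,fx=(5 if n=='w1' else 2.9),fy=(5 if n=='w1' else 2.9),interpolation=cv2.INTER_CUBIC))
E
```

```text
2.95 [ 0.47049358 -0.02367908  0.33615171] [-1.79987691e+02  7.69660788e-02  1.06549700e+01] [ 0.54741575 -0.00792207  0.47765923] [-1.72891655e+01 -5.86629962e-02 -7.93478666e+01]
```

View pics/w2c.png

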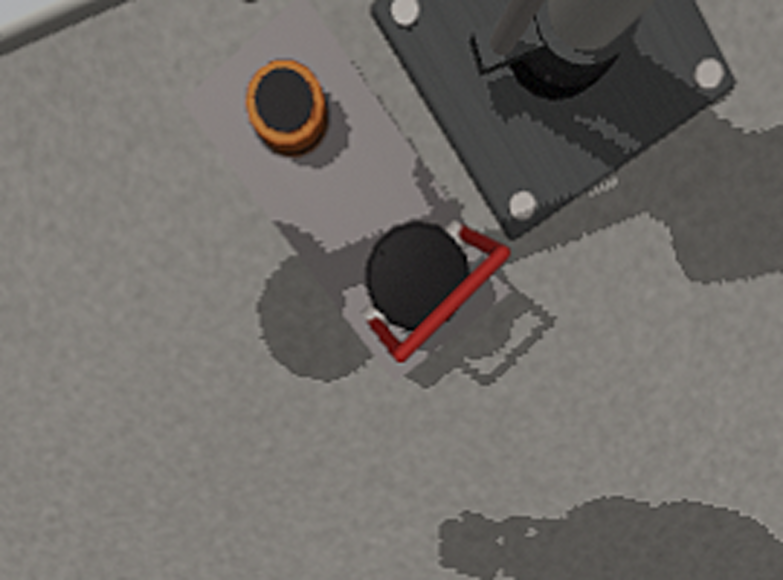

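View pics/w1c.png

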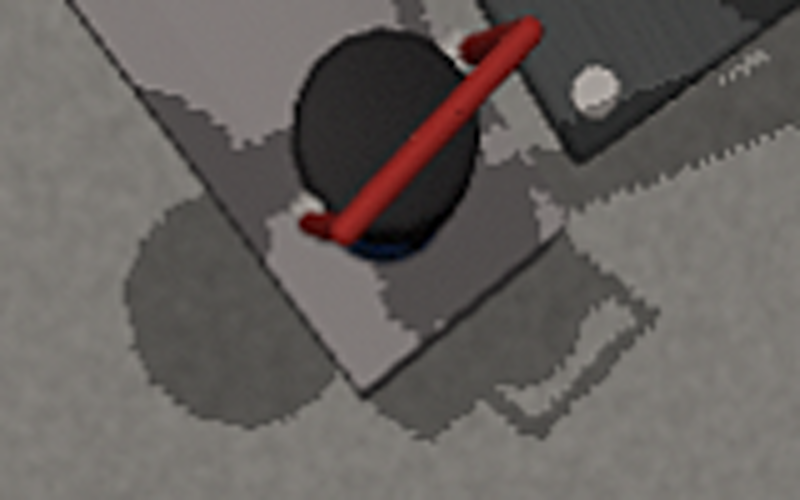

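```bash
python3 - <<'E'
from h import *
import pickle
A=pickle.load(open('w1.pkl','rb'));B=pickle.load(open('w2.pkl','rb'))
a=lambda x,y:(A,180+(x+.5)/5-.5,(y+.5)/5-.5); b=lambda x,y:(B,130+(x+.5)/2.9-.5,(y+.5)/2.9-.5)
for n,p,q in [('barA',a(343,233),b(401,354)),('barB',a(534,26),b(503,253)),('pivA',a(307,207),b(374,317)),('pivB',a(452,46),b(457,232)),('boltF',a(596,90),b(522,205))]:
    x,e=tri(p,q); print(n,np.round(x,4),np.round(e,4))
# head top circle centre
print('head',onz(*b(416,275),.137),onz(*a(387,125),.137))
print('short',onz(*b(284,101),.104))
print('bolts',[np.round(onz(*b(*p),.01),4) for p in [(405,10),(709,73),(522,205)]])
print('rack corner',[np.round(onz(*a(*p),.067),4) for p in [(363,395),(565,232),(70,0)]])
E
```

```text
barA [ 0.5255 -0.0245  0.1766] [0.0003 0.0003]
barB [ 0.5618 -0.0497  0.1818] [0.0005 0.0005]
pivA [ 0.5337 -0.0148  0.1377] [0. 0.]
pivB [ 0.5674 -0.0377  0.1367] [0.0004 0.0004]
boltF [ 0.5922 -0.0763  0.0177] [0.0002 0.0002]
head [ 0.55072524 -0.02678733  0.137     ] [ 0.55121515 -0.02756446  0.137     ]
short [0.60266159 0.03194233 0.104     ]
bolts [array([ 0.6639, -0.0058,  0.01  ]), array([ 0.665 , -0.1488,  0.01  ]), array([ 0.5929, -0.0772,  0.01  ])]
rack corner [array([ 0.5043, -0.031 ,  0.067 ]), array([ 0.5496, -0.0718,  0.067 ]), array([0.5768, 0.0512, 0.067 ])]
```

>>> apply_moves:
  targets: [0, 0.3, 1.5, 0, 0, 1, 1, 0.8, 1.4, 2.4, 0, 0, 2, 1, 1.4, 2.5, 2.8, 0, 0, 3.1, 1, 2.1, 3.4, 2.8, 0, 0, 3.1, 1, 2.7, 4.2, 2.8, 0, 0, 3.1, 1]

```text
time: 3.45
ee_pos: [0.5515, 0.1027, 0.4218]
tcp_rot: [180.0, -0.1, 29.2]
wrist_force: [0.0, 0.0, 0.2]
opening: 0.0854
```

>>> apply_moves:
  targets: [0, 0, 0, 0, 0, 0, 1, 0, 0, 0, 0, 0, 0, 1]

```text
time: 3.65
ee_pos: [0.551, 0.1019, 0.4207]
tcp_rot: [180.0, 0.0, 29.2]
wrist_force: [-0.1, 0.5, -0.6]
opening: 0.0854
```

```bash
python3 - <<'E'
from h import *
import pickle
c=snap('wrist','pics/w3.png'); pickle.dump(c,open('w3.pkl','wb'))
o=bot.get_obs(); print(o['time'],o['ee_pos'],o['tcp_rot'],o['wrist_force'],c['origin'],c['rotation'])
E
```

```text
3.7 [0.55062269 0.10148088 0.42124692] [ 1.79982491e+02 -5.06688686e-03  2.91643606e+01] [-0.46364117 -0.31554221  0.44221192] [0.61846159 0.14009102 0.56281429] [-17.27324239  -0.09267061 -60.81169857]
```

View pics/w3.png

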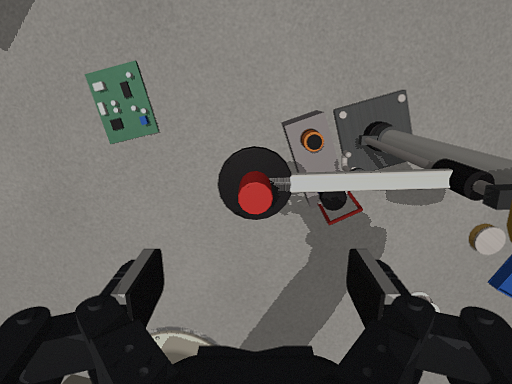

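```bash
python3 - <<'E'
from h import *
import pickle
c=pickle.load(open('w3.pkl','rb'))
im=cv2.cvtColor(c['img'],cv2.COLOR_RGB2BGR)[130:240,200:350]
cv2.imwrite('pics/w3c.png',cv2.resize(im,None,fx=5,fy=5,interpolation=cv2.INTER_CUBIC))
print(onz(c,255,197,.344),onz(c,254.5,183,.308))
print('arm pts',onz(c,292,183,.308),onz(c,440,179,.308))
E
```

```text
[0.55625289 0.10484077 0.344     ] [0.55656893 0.10541572 0.308     ]
arm pts [0.57186358 0.07801113 0.308     ] [ 0.63550727 -0.02879451  0.308     ]
```

View pics/w3c.png

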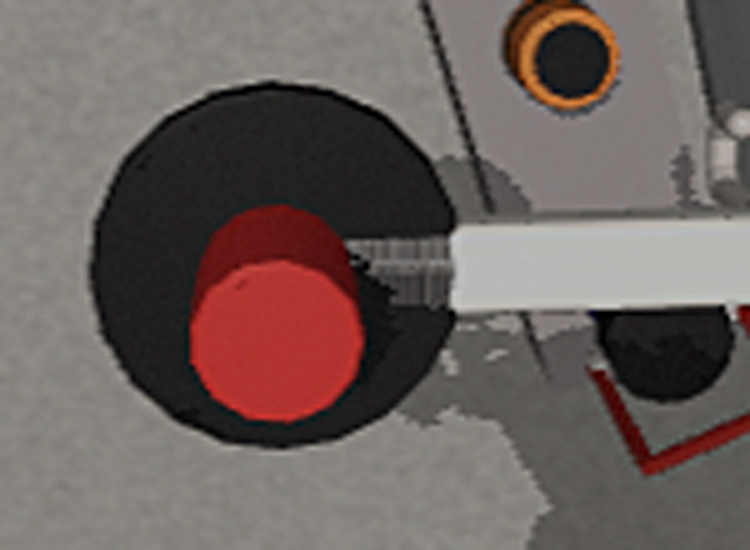

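>>> apply_moves:
  targets: [0.18, 0.09, -1, 0, 0, 0.25, 1, 0.18, 0.09, -2, 0, 0, 0.25, 1, 0.18, 0.09, -2.8, 0, 0, 0.25, 0.8, 0.18, 0.09, -3.4, 0, 0, 0.25, 0.6, 0.18, 0.09, -3.6, 0, 0, 0.25, 0.55]
  newtons: 40

```text
time: 4.2
ee_pos: [0.5553, 0.1038, 0.312]
tcp_rot: [-180.0, 0.1, 30.6]
wrist_force: [-0.1, -0.4, -0.1]
opening: 0.0469
```

>>> apply_moves:
  targets: [0, 0, 0, 0, 0, 0, 0.4, 0, 0, 0, 0, 0, 0, 0.3, 0, 0, 0, 0, 0, 0, 0.2, 0, 0, 0, 0, 0, 0, 0.2]
  newtons: 40

```text
time: 4.6
ee_pos: [0.5569, 0.1053, 0.3143]
tcp_rot: [179.9, -0.1, 30.7]
wrist_force: [-0.9, 0.6, 5.7]
opening: 0.0248
```

>>> apply_moves:
  targets: [0, 0, 0, 0, 0, 0, 0.1, 0, 0, 0, 0, 0, 0, 0.1, 0, 0, 0, 0, 0, 0, 0.1]
  newtons: 50

```text
time: 4.9
ee_pos: [0.557, 0.1054, 0.3144]
tcp_rot: [179.9, -0.1, 30.7]
wrist_force: [-1.1, -0.0, 7.3]
opening: 0.0248
```

```bash
python3 - <<'E'
from h import *
c=snap('wrist','pics/w4.png')
o=bot.get_obs(); print(o['time'],o['ee_pos'],o['tcp_rot'],o['wrist_force'],o['torque'],o['opening'])
E
```

```text
4.95 [0.55696479 0.105338   0.31434323] [ 1.79936364e+02 -1.32683911e-01  3.06753974e+01] [-1.07834675  0.10205963  6.41581922] [-0.06328408  0.17683529 -0.20807442] 0.02424294512434307
```

View pics/w4.png

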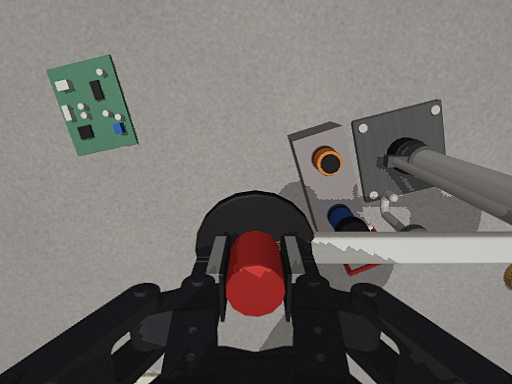

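```bash
cat >> h.py <<'E'
def arc(p0,axis,degs,dz=0):
    """rows in move units for rotation about the axis by degs (ccw) from p0"""
    r=np.array(p0[:2])-axis
    for i,d in enumerate(degs):
        a=np.radians(d); R=np.array([[np.cos(a),-np.sin(a)],[np.sin(a),np.cos(a)]])
        s=(R@r-r)/.03
        print(d, np.round(s,2), round(d/6,2))
AX=np.array([.664,-.0765])
E
python3 - <<'E'
from h import *
arc([.557,.1053],AX,[3,8,13,18,22])
E
```

```text
3 [-0.31 -0.19] 0.5
8 [-0.81 -0.56] 1.33
13 [-1.27 -0.96] 2.17
18 [-1.7 -1.4] 3.0
22 [-2.01 -1.78] 3.67
```

>>> apply_moves:
  targets: [-0.31, -0.19, 0, 0, 0, 0.5, 0.1, -0.81, -0.56, 0, 0, 0, 1.33, 0.1, -1.27, -0.96, 0, 0, 0, 2.17, 0.1, -1.7, -1.4, 0, 0, 0, 3, 0.1, -2.01, -1.78, 0, 0, 0, 3.67, 0.1]

```text
time: 5.45
ee_pos: [0.4955, 0.0519, 0.3143]
tcp_rot: [180.0, -0.1, 52.9]
wrist_force: [-2.5, 1.3, 7.0]
opening: 0.0248
```

>>> apply_moves:
  targets: [0, 0, 0, 0, 0, 0, 0.1, 0, 0, 0, 0, 0, 0, 0.1]

```text
time: 5.65
ee_pos: [0.4958, 0.0522, 0.3143]
tcp_rot: [180.0, -0.1, 52.7]
wrist_force: [-4.7, 3.8, 7.7]
opening: 0.0247
```

```bash
python3 - <<'E'
from h import *
o=bot.get_obs(); print(o['time'],o['ee_pos'],o['tcp_rot'],o['wrist_force'],o['torque'],o['opening'])
p=o['ee_pos'][:2]-AX; print(np.hypot(*p),np.degrees(np.arctan2(p[1],p[0])))
E
```

```text
5.65 [0.49581326 0.05224904 0.3143123 ] [ 1.79984765e+02 -1.08912893e-01  5.26808076e+01] [-4.66483655  3.77255009  7.6509358 ] [ 0.66675608  0.99815413 -0.02328128] 0.024722795293472925
0.21180910316343635 142.56549586390116
```

>>> apply_moves:
  targets: [-0.03, 0.02, 0, 0, 0, 0, 0.1, -0.03, 0.02, 0, 0, 0, 0, 0.1, -0.03, 0.02, 0, 0, 0, 0, 0.1]

```text
time: 5.95
ee_pos: [0.496, 0.0526, 0.3143]
tcp_rot: [179.9, -0.1, 52.7]
wrist_force: [-0.2, 0.4, 7.5]
opening: 0.0244
```

```bash
python3 - <<'E'
from h import *
o=bot.get_obs(); print(o['time'],o['ee_pos'],o['tcp_rot'],o['wrist_force'],o['torque'],o['opening'])
arc(o['ee_pos'],AX+[-.0008,.0006],[4,9,14,19,23])
E
```

```text
5.95 [0.49603284 0.05258258 0.31434345] [ 1.79858226e+02 -1.03784776e-01  5.26750266e+01] [-0.15391644  0.42395842  7.47301723] [-0.12855445  0.07718045 -0.06620457] 0.024370073395519852
4 [-0.29 -0.4 ] 0.67
9 [-0.6  -0.92] 1.5
14 [-0.87 -1.48] 2.33
19 [-1.09 -2.05] 3.17
23 [-1.23 -2.52] 3.83
```

```bash
sed -i 's/^AX=.*/AX=np.array([.6622,-.0781])/' h.py; python3 - <<'E'
from h import *
arc([.496,.0526],AX,[4,9,14,19,23])
E
```

```text
4 [-0.29 -0.4 ] 0.67
9 [-0.61 -0.92] 1.5
14 [-0.89 -1.47] 2.33
19 [-1.12 -2.04] 3.17
23 [-1.26 -2.51] 3.83
```

>>> apply_moves:
  targets: [-0.29, -0.4, 0, 0, 0, 0.67, 0.1, -0.61, -0.92, 0, 0, 0, 1.5, 0.1, -0.89, -1.47, 0, 0, 0, 2.33, 0.1, -1.12, -2.04, 0, 0, 0, 3.17, 0.1, -1.26, -2.51, 0, 0, 0, 3.83, 0.1]

```text
time: 6.45
ee_pos: [0.4583, -0.0235, 0.3143]
tcp_rot: [179.8, -0.0, 75.9]
wrist_force: [6.3, -0.9, 7.2]
opening: 0.0243
```

>>> apply_moves:
  targets: [0, 0, 0, 0, 0, 0, 0.1, 0, 0, 0, 0, 0, 0, 0.1]

```text
time: 6.65
ee_pos: [0.4584, -0.023, 0.3143]
tcp_rot: [179.8, -0.0, 75.6]
wrist_force: [1.4, -0.3, 8.2]
opening: 0.0248
```

```bash
cat >> h.py <<'E'
def st():
    o=bot.get_obs(); p=o['ee_pos'][:2]-AX; th=np.arctan2(p[1],p[0]); u=np.array([np.cos(th),np.sin(th)]); t=np.array([-u[1],u[0]]); f=o['wrist_force']
    print('t',round(o['time'],2),'p',np.round(o['ee_pos'],4),'yaw',np.round(o['tcp_rot'][2],2),'r %.4f th %.2f'%(np.hypot(*p),np.degrees(th)),'Frad %.1f Ftan(ccw) %.1f Fz %.1f'%(f[:2]@u,f[:2]@t,f[2]),'open',round(o['opening'],4))
    return o
E
python3 - <<'E'
from h import *
o=st(); arc(o['ee_pos'],AX,[4,8,12,14])
E
```

```text
t 6.65 p [ 0.4584 -0.023   0.3143] yaw 75.59 r 0.2111 th 164.87 Frad -1.4 Ftan(ccw) -0.1 Fz 8.2 open 0.0248
4 [-0.11 -0.48] 0.67
8 [-0.19 -0.96] 1.33
12 [-0.23 -1.45] 2.0
14 [-0.24 -1.7 ] 2.33
```

>>> apply_moves:
  targets: [-0.11, -0.48, 0, 0, 0, 0.67, 0.1, -0.19, -0.96, 0, 0, 0, 1.33, 0.1, -0.23, -1.45, 0, 0, 0, 2, 0.1, -0.24, -1.7, 0, 0, 0, 2.33, 0.1]

```text
time: 7.05
ee_pos: [0.4514, -0.0744, 0.3143]
tcp_rot: [179.8, 0.0, 89.7]
wrist_force: [3.3, 1.4, 7.5]
opening: 0.0246
```

>>> apply_moves:
  targets: [0, 0, -0.1, 0, 0, 0, 0.1, 0, 0, -0.2, 0, 0, 0, 0.1, 0, 0, -0.2, 0, 0, 0, 0.1]

```text
time: 7.35
ee_pos: [0.4515, -0.0737, 0.3079]
tcp_rot: [179.8, 0.0, 89.6]
wrist_force: [1.8, -0.3, 7.1]
opening: 0.0246
```

```bash
python3 - <<'E'
from h import *
import pickle
for n in ['scene','wrist','top']:
    c=snap(n,f'pics/{n}5.png'); pickle.dump(c,open(f'{n}5.pkl','wb'))
    if n=='scene': cv2.imwrite('pics/scene5c.png',cv2.resize(cv2.cvtColor(c['img'],cv2.COLOR_RGB2BGR)[120:280,190:340],None,fx=3.7,fy=3.7,interpolation=cv2.INTER_CUBIC))
o=st()
E
```

```text
t 7.5 p [ 0.4515 -0.0736  0.3081] yaw 89.61 r 0.2108 th 178.78 Frad -2.9 Ftan(ccw) -0.2 Fz 7.7 open 0.0247
```

View pics/wrist5.png

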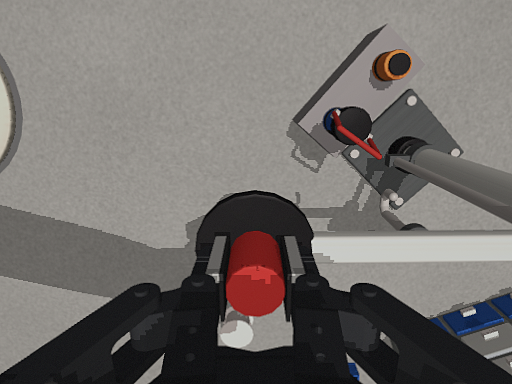

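View pics/scene5c.png

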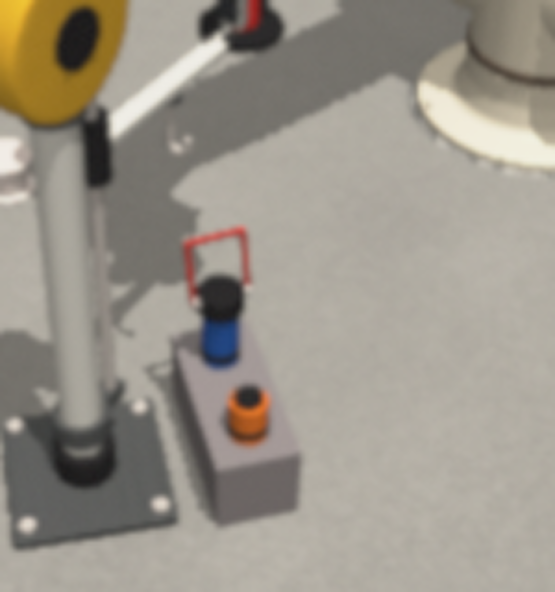

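>>> apply_moves:
  targets: [0, 0, -0.5, 0, 0, 0, 0.1, 0, 0, -1.1, 0, 0, 0, 0.1, 0, 0, -1.7, 0, 0, 0, 0.1, 0, 0, -2.3, 0, 0, 0, 0.1, 0, 0, -2.7, 0, 0, 0, 0.1]

```text
time: 8.0
ee_pos: [0.4515, -0.0736, 0.2265]
tcp_rot: [179.8, 0.0, 89.6]
wrist_force: [2.1, 1.0, 10.3]
opening: 0.0242
```

>>> apply_moves:
  targets: [0, 0, -0.2, 0, 0, 0, 0.1, 0, 0, -0.3, 0, 0, 0, 0.1, 0, 0, -0.3, 0, 0, 0, 0.1]

```text
time: 8.3
ee_pos: [0.4515, -0.0736, 0.2181]
tcp_rot: [179.8, 0.0, 89.6]
wrist_force: [0.1, 0.5, 10.0]
opening: 0.0245
```

```bash
python3 - <<'E'
from h import *
import pickle
for n in ['scene','wrist']:
    c=snap(n,f'pics/{n}6.png'); pickle.dump(c,open(f'{n}6.pkl','wb'))
    if n=='scene': cv2.imwrite('pics/scene6c.png',cv2.resize(cv2.cvtColor(c['img'],cv2.COLOR_RGB2BGR)[130:240,190:320],None,fx=5,fy=5,interpolation=cv2.INTER_CUBIC))
    else: cv2.imwrite('pics/wrist6c.png',cv2.resize(cv2.cvtColor(c['img'],cv2.COLOR_RGB2BGR)[60:260,270:490],None,fx=3.5,fy=3,interpolation=cv2.INTER_CUBIC))
o=st()
E
```

```text
t 8.4 p [ 0.4515 -0.0736  0.2184] yaw 89.62 r 0.2108 th 178.77 Frad 0.4 Ftan(ccw) -0.5 Fz 9.6 open 0.0247
```

View pics/wrist6c.png

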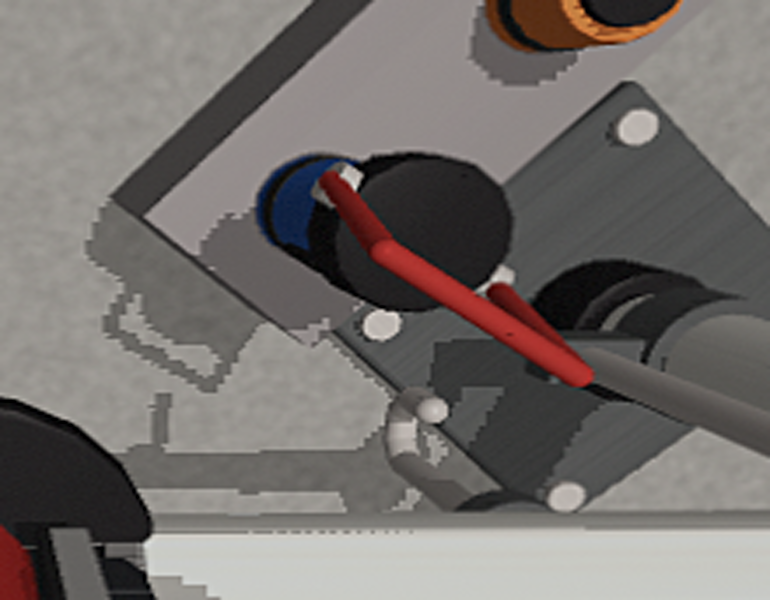

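View pics/scene6c.png

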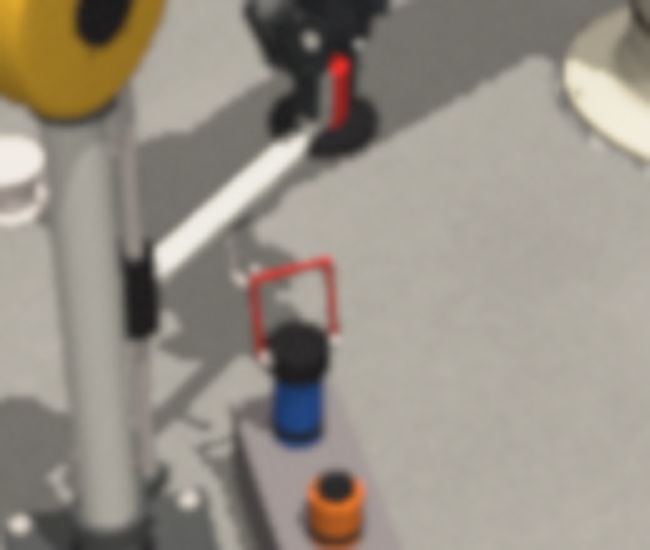

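```bash
python3 - <<'E'
from h import *
import pickle
W=pickle.load(open('wrist6.pkl','rb'));S=pickle.load(open('scene6.pkl','rb'))
w=lambda x,y:(W,270+(x+.5)/3.5-.5,60+(y+.5)/3-.5); s=lambda x,y:(S,190+(x-2)/5,130+(y-2)/5)
for z in (.15,.155,.16): print(z,'bowl',onz(*w(400,434),z),'tip',onz(*w(432,410),z+.012))
for n,p in [('barA',(385,248)),('barB',(580,375))]: print(n,onz(*w(*p),.179))
print('tri bowl',tri(w(400,432),s(240,280)),'tip',tri(w(432,410),s(255,268)))
print('barA',tri(w(385,248),s(330,262)),tri(w(580,375),s(252,281)))
E
```

```text
0.15 bowl [ 0.54467596 -0.07186565  0.15      ] tip [ 0.54491114 -0.06199891  0.162     ]
0.155 bowl [ 0.54249697 -0.07007882  0.155     ] tip [ 0.54259447 -0.06035263  0.167     ]
0.16 bowl [ 0.54031798 -0.06829199  0.16      ] tip [ 0.54027779 -0.05870635  0.172     ]
barA [ 0.52523193 -0.02361869  0.179     ]
barB [ 0.56180121 -0.04923124  0.179     ]
tri bowl (array([ 0.54288258, -0.07052137,  0.15468438]), [0.0007927367640134653, 0.0007927367640133762]) tip (array([ 0.5424197 , -0.06071027,  0.16793852]), [0.0006516920260934499, 0.0006516920260934556])
barA (array([ 0.5254098 , -0.02362402,  0.17847348]), [7.654810734219005e-05, 7.654810734212853e-05]) (array([ 0.56215978, -0.04947856,  0.17847305]), [9.392887393687096e-05, 9.392887393692554e-05])
```

```bash
python3 - <<'E'
from h import *
o=st(); arc(o['ee_pos'],AX,[-2,-4,-6,-8,-9.5,-11,-12,-13.2])
E
```

```text
t 8.4 p [ 0.4515 -0.0736  0.2184] yaw 89.62 r 0.2108 th 178.77 Frad 0.4 Ftan(ccw) -0.5 Fz 9.6 open 0.0247
-2 [0.01 0.25] -0.33
-4 [0.03 0.49] -0.67
-6 [0.05 0.73] -1.0
-8 [0.09 0.98] -1.33
-9.5 [0.12 1.16] -1.58
-11 [0.16 1.34] -1.83
-12 [0.18 1.46] -2.0
-13.2 [0.22 1.6 ] -2.2
```

>>> apply_moves:
  targets: [0, 0, -0.08, 0, 0, 0, 0.1, 0, 0, -0.13, 0, 0, 0, 0.1]

```text
time: 8.6
ee_pos: [0.4515, -0.0736, 0.2146]
tcp_rot: [179.8, 0.0, 89.6]
wrist_force: [-1.7, 0.0, 11.6]
opening: 0.0246
```

>>> apply_moves:
  targets: [0.01, 0.12, 0, 0, 0, -0.17, 0.1, 0.01, 0.25, 0, 0, 0, -0.33, 0.1, 0.02, 0.37, 0, 0, 0, -0.5, 0.1, 0.03, 0.49, 0, 0, 0, -0.67, 0.1, 0.05, 0.73, 0, 0, 0, -1, 0.1]

```text
time: 9.1
ee_pos: [0.453, -0.0517, 0.2147]
tcp_rot: [179.8, 0.0, 83.5]
wrist_force: [1.9, 0.1, 9.3]
opening: 0.0242
```

```bash
python3 - <<'E'
from h import *
import pickle
n='wrist';c=snap(n,f'pics/{n}7.png'); pickle.dump(c,open(f'{n}7.pkl','wb'))
cv2.imwrite('pics/wrist7c.png',cv2.resize(cv2.cvtColor(c['img'],cv2.COLOR_RGB2BGR)[100:260,290:470],None,fx=4,fy=3.5,interpolation=cv2.INTER_CUBIC))
o=st(); arc(o['ee_pos'],AX,[-1,-2,-3,-4,-5,-6,-7,-7.8])
E
```

```text
t 9.15 p [ 0.4531 -0.0508  0.2146] yaw 83.42 r 0.2109 th 172.57 Frad 0.3 Ftan(ccw) -1.5 Fz 9.9 open 0.0246
-1 [0.02 0.12] -0.17
-2 [0.04 0.24] -0.33
-3 [0.06 0.36] -0.5
-4 [0.08 0.48] -0.67
-5 [0.11 0.6 ] -0.83
-6 [0.13 0.72] -1.0
-7 [0.16 0.84] -1.17
-7.8 [0.19 0.94] -1.3
```

View pics/wrist7c.png

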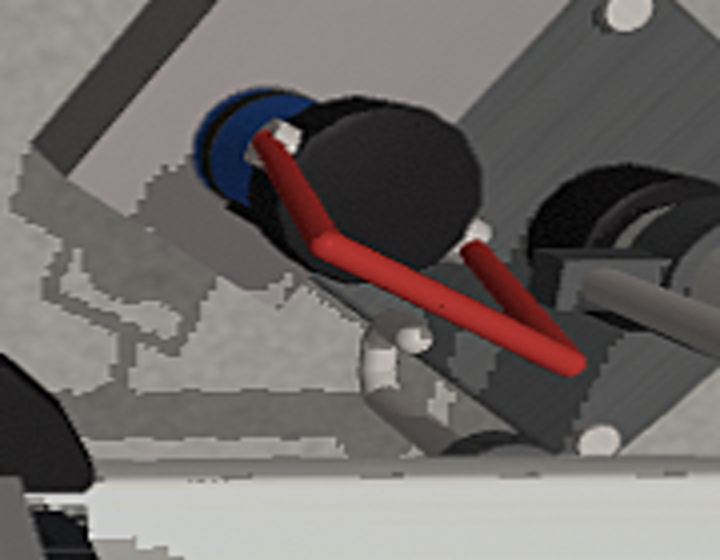

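>>> apply_moves:
  targets: [0.02, 0.12, 0, 0, 0, -0.17, 0.1, 0.04, 0.24, 0, 0, 0, -0.33, 0.1, 0.06, 0.36, 0, 0, 0, -0.5, 0.1, 0.08, 0.48, 0, 0, 0, -0.67, 0.1]

```text
time: 9.55
ee_pos: [0.4552, -0.037, 0.2146]
tcp_rot: [179.8, -0.0, 79.6]
wrist_force: [0.9, 0.3, 9.8]
opening: 0.0243
```

```bash
python3 - <<'E'
from h import *
import pickle
n='wrist';c=snap(n,f'pics/{n}8.png'); pickle.dump(c,open(f'{n}8.pkl','wb'))
cv2.imwrite('pics/wrist8c.png',cv2.resize(cv2.cvtColor(c['img'],cv2.COLOR_RGB2BGR)[100:260,290:470],None,fx=4,fy=3.5,interpolation=cv2.INTER_CUBIC))
o=st(); arc(o['ee_pos'],AX,[-1,-2,-3,-4,-5,-6,-7,-7.8])
E
```

```text
t 9.6 p [ 0.4553 -0.0367  0.2147] yaw 79.5 r 0.2110 th 168.67 Frad 0.9 Ftan(ccw) -0.6 Fz 10.7 open 0.0244
-1 [0.03 0.12] -0.17
-2 [0.05 0.24] -0.33
-3 [0.08 0.36] -0.5
-4 [0.11 0.48] -0.67
-5 [0.15 0.6 ] -0.83
-6 [0.18 0.71] -1.0
-7 [0.22 0.83] -1.17
-7.8 [0.25 0.92] -1.3
```

View pics/wrist8c.png

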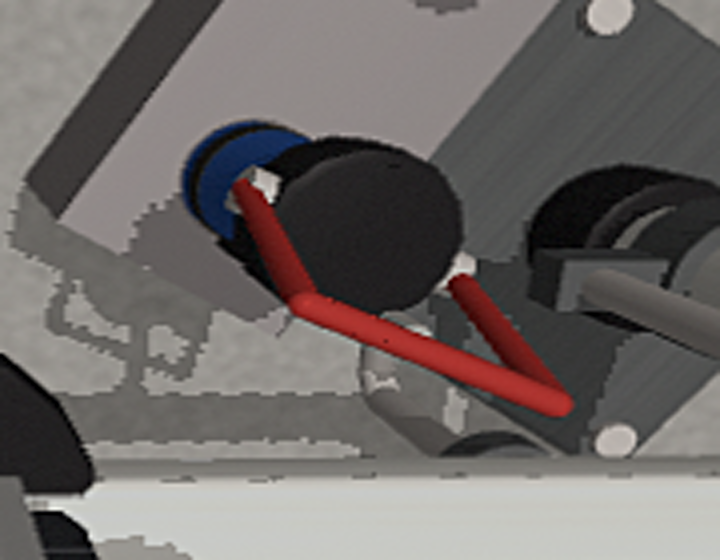

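>>> apply_moves:
  targets: [0.01, 0.06, 0, 0, 0, -0.08, 0.1, 0.03, 0.12, 0, 0, 0, -0.17, 0.1, 0.04, 0.18, 0, 0, 0, -0.25, 0.1, 0.05, 0.24, 0, 0, 0, -0.33, 0.1]

```text
time: 10.0
ee_pos: [0.4568, -0.0299, 0.2146]
tcp_rot: [179.8, -0.0, 77.6]
wrist_force: [-0.7, 0.1, 10.1]
opening: 0.0246
```

>>> apply_moves:
  targets: [0.01, 0.06, 0, 0, 0, -0.08, 0.1, 0.03, 0.12, 0, 0, 0, -0.17, 0.1, 0.04, 0.17, 0, 0, 0, -0.24, 0.1, 0.04, 0.17, 0, 0, 0, -0.24, 0.1]

```text
time: 10.4
ee_pos: [0.458, -0.0247, 0.2147]
tcp_rot: [179.8, -0.0, 76.2]
wrist_force: [-0.2, 0.1, 9.6]
opening: 0.0248
```

```bash
python3 - <<'E'
from h import *
import pickle
for n in ['scene','wrist']:
    c=snap(n,f'pics/{n}9.png'); pickle.dump(c,open(f'{n}9.pkl','wb'))
    if n=='scene': cv2.imwrite('pics/scene9c.png',cv2.resize(cv2.cvtColor(c['img'],cv2.COLOR_RGB2BGR)[160:230,210:290],None,fx=8,fy=8,interpolation=cv2.INTER_CUBIC))
    else: cv2.imwrite('pics/wrist9c.png',cv2.resize(cv2.cvtColor(c['img'],cv2.COLOR_RGB2BGR)[100:260,290:470],None,fx=4,fy=3.5,interpolation=cv2.INTER_CUBIC))
o=st(); arc(o['ee_pos'],AX,[-1,-2])
E
```

```text
t 10.5 p [ 0.458  -0.0248  0.2147] yaw 76.18 r 0.2110 th 165.37 Frad 1.0 Ftan(ccw) -1.3 Fz 9.6 open 0.0249
-1 [0.03 0.12] -0.17
-2 [0.07 0.24] -0.33
```

View pics/wrist9c.png

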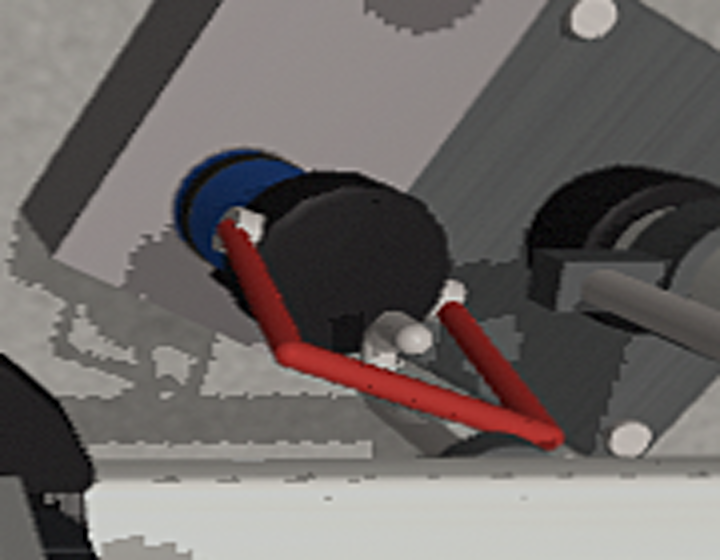

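View pics/scene9c.png

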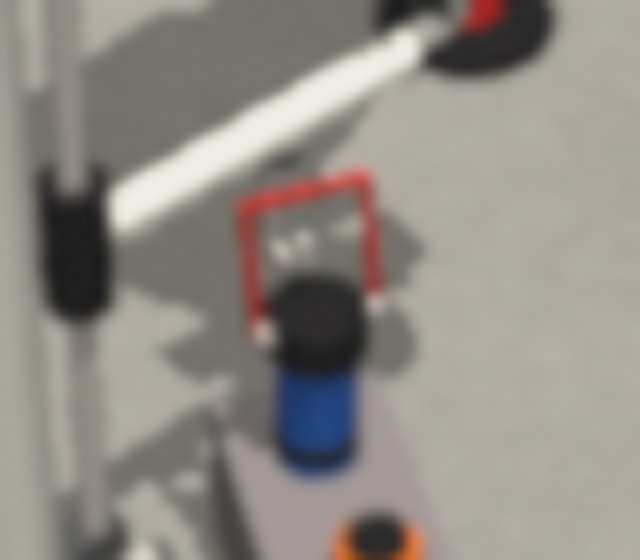

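```bash
python3 - <<'E'
from h import *
import pickle
W=pickle.load(open('wrist9.pkl','rb'))
w=lambda x,y:(W,290+(x+.5)/4-.5,100+(y+.5)/3.5-.5)
A=onz(*w(290,352),.1785);B=onz(*w(552,438),.1785);T=onz(*w(412,337),.1635)
print(A,B,T)
d=(B-A)[:2];d/=np.linalg.norm(d);n=np.array([-d[1],d[0]]);print('perp',n@(T-A)[:2],'along',d@(T-A)[:2])
p=bot.get_obs()['ee_pos'][:2]-AX;th=np.arctan2(p[1],p[0]);u=np.array([np.cos(th),np.sin(th)]);cw=np.array([u[1],-u[0]])
for nm,off in (('tip',.015),('bowl',.0075),('shank',0)):
    P=AX+.12*u+off*cw; print(nm,P,n@(P-A[:2]),d@(P-A[:2]))
E
```

```text
[ 0.52549446 -0.02417808  0.1785    ] [ 0.56262704 -0.04983124  0.1785    ] [ 0.54922472 -0.03227512  0.1635    ]
perp 0.006826439238580369 along 0.024126477091120944
tip [ 0.54988187 -0.03327102] 0.006380590667469762 0.025233221226333126
bowl [ 0.54798715 -0.04052774] -0.0006668524410945837 0.027799063316475976
shank [ 0.54609243 -0.04778446] -0.007714295549658999 0.030364905406618736
```

>>> apply_moves:
  targets: [0, 0, 0.15, 0, 0, 0, 0.1, 0, 0, 0.3, 0, 0, 0, 0.1, 0, 0, 0.45, 0, 0, 0, 0.1, 0, 0, 0.55, 0, 0, 0, 0.1, 0, 0, 0.6, 0, 0, 0, 0.1]

```text
time: 11.0
ee_pos: [0.458, -0.0249, 0.2328]
tcp_rot: [179.8, -0.0, 76.2]
wrist_force: [-1.2, 0.8, 9.3]
opening: 0.0245
```

>>> apply_moves:
  targets: [0, 0, 0.03, 0, 0, 0, 0.1, 0, 0, 0.05, 0, 0, 0, 0.1, 0, 0, 0.08, 0, 0, 0, 0.1, 0, 0, 0.1, 0, 0, 0, 0.1]

```text
time: 11.4
ee_pos: [0.458, -0.0248, 0.2356]
tcp_rot: [179.8, -0.0, 76.2]
wrist_force: [0.1, 0.3, 8.9]
opening: 0.0242
```

```bash
python3 - <<'E'
from h import *
import pickle
n='wrist';c=snap(n,f'pics/{n}10.png'); pickle.dump(c,open(f'{n}10.pkl','wb'))
cv2.imwrite('pics/wrist10c.png',cv2.resize(cv2.cvtColor(c['img'],cv2.COLOR_RGB2BGR)[100:260,290:470],None,fx=4,fy=3.5,interpolation=cv2.INTER_CUBIC))
o=st()
E
```

```text
t 11.45 p [ 0.458  -0.0248  0.2357] yaw 76.18 r 0.2110 th 165.38 Frad -0.4 Ftan(ccw) -0.7 Fz 9.3 open 0.0245
```

View pics/wrist10c.png

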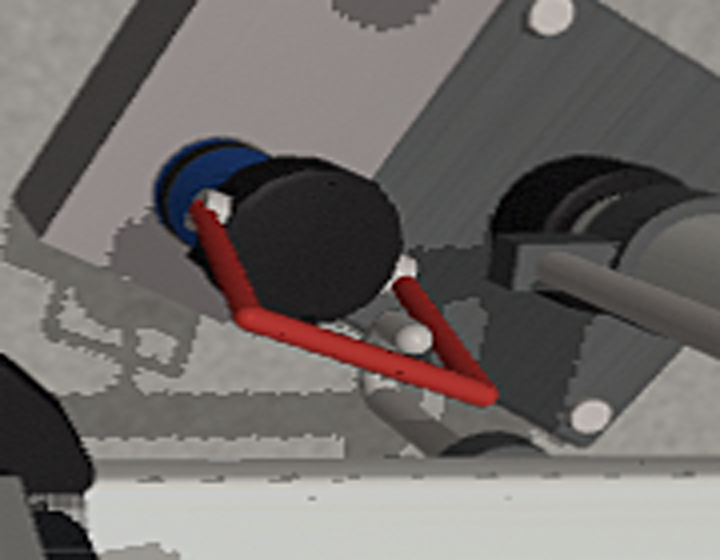

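>>> apply_moves:
  targets: [0, 0, 0.02, 0, 0, 0, 0.1, 0, 0, 0.04, 0, 0, 0, 0.1, 0, 0, 0.06, 0, 0, 0, 0.1, 0, 0, 0.08, 0, 0, 0, 0.1]

```text
time: 11.85
ee_pos: [0.458, -0.0249, 0.2379]
tcp_rot: [179.8, -0.0, 76.2]
wrist_force: [0.9, 0.8, 6.4]
opening: 0.0246
```

```bash
python3 - <<'E'
from h import *
o=st()
E
```

```text
t 11.85 p [ 0.458  -0.0249  0.2379] yaw 76.17 r 0.2111 th 165.39 Frad -0.6 Ftan(ccw) -1.0 Fz 6.4 open 0.0246
```

>>> apply_moves:
  targets: [0, 0, 0.02, 0, 0, 0, 0.1, 0, 0, 0.04, 0, 0, 0, 0.1, 0, 0, 0.06, 0, 0, 0, 0.1, 0, 0, 0.08, 0, 0, 0, 0.1, 0, 0, 0.1, 0, 0, 0, 0.1]

```text
time: 12.35
ee_pos: [0.458, -0.0249, 0.2405]
tcp_rot: [179.9, -0.0, 76.2]
wrist_force: [1.9, 0.1, 5.2]
opening: 0.0242
```

```bash
python3 - <<'E'
from h import *
import pickle
for n in ['scene','wrist']:
    c=snap(n,f'pics/{n}11.png'); pickle.dump(c,open(f'{n}11.pkl','wb'))
    if n=='scene': cv2.imwrite('pics/scene11c.png',cv2.resize(cv2.cvtColor(c['img'],cv2.COLOR_RGB2BGR)[160:230,210:290],None,fx=8,fy=8,interpolation=cv2.INTER_CUBIC))
    else: cv2.imwrite('pics/wrist11c.png',cv2.resize(cv2.cvtColor(c['img'],cv2.COLOR_RGB2BGR)[100:260,290:470],None,fx=4,fy=3.5,interpolation=cv2.INTER_CUBIC))
o=st()
E
```

```text
t 12.45 p [ 0.458  -0.0248  0.2406] yaw 76.18 r 0.2111 th 165.38 Frad -1.1 Ftan(ccw) -0.1 Fz 6.0 open 0.0248
```

View pics/wrist11c.png

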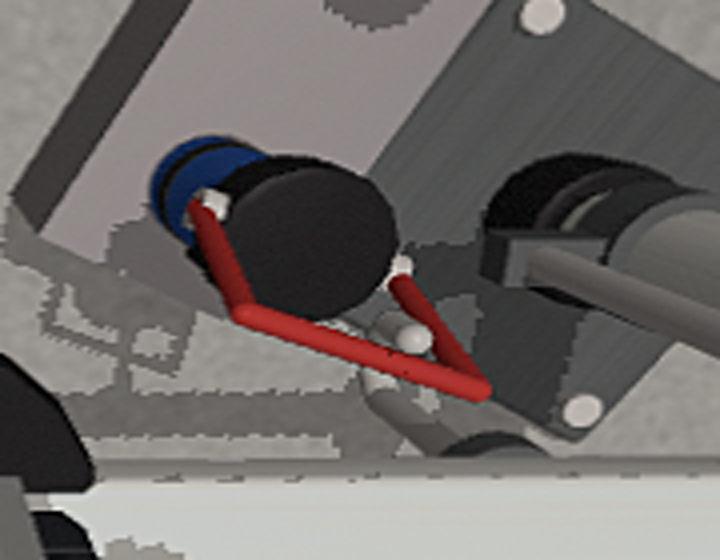

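View pics/scene11c.png

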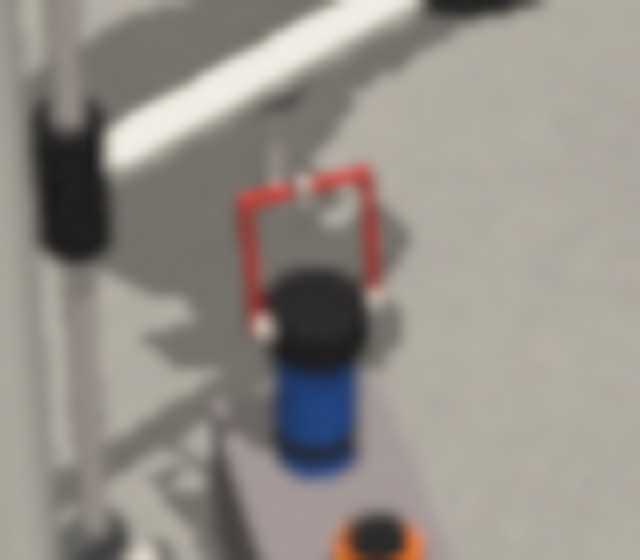

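>>> apply_moves:
  targets: [0, 0, 0.08, 0, 0, 0, 0.1, 0, 0, 0.18, 0, 0, 0, 0.1, 0, 0, 0.28, 0, 0, 0, 0.1, 0, 0, 0.38, 0, 0, 0, 0.1, 0, 0, 0.48, 0, 0, 0, 0.1]

```text
time: 12.95
ee_pos: [0.4579, -0.0249, 0.2548]
tcp_rot: [179.9, -0.0, 76.2]
wrist_force: [2.3, 0.2, 4.7]
opening: 0.0246
```

>>> apply_moves:
  targets: [0, 0, 0.1, 0, 0, 0, 0.1, 0, 0, 0.2, 0, 0, 0, 0.1, 0, 0, 0.3, 0, 0, 0, 0.1, 0, 0, 0.4, 0, 0, 0, 0.1, 0, 0, 0.5, 0, 0, 0, 0.1]

```text
time: 13.45
ee_pos: [0.4578, -0.0251, 0.2692]
tcp_rot: [179.9, -0.0, 76.2]
wrist_force: [6.1, 0.2, 4.5]
opening: 0.0245
```

```bash
cat > look.py <<'E'
from h import *
import pickle,sys
i=sys.argv[1]
for n in sys.argv[2].split(','):
    c=snap(n,f'pics/{n}{i}.png'); pickle.dump(c,open(f'{n}{i}.pkl','wb'))
    im=cv2.cvtColor(c['img'],cv2.COLOR_RGB2BGR)
    if n=='scene': cv2.imwrite(f'pics/{n}{i}c.png',cv2.resize(im[130:230,190:310],None,fx=6,fy=6,interpolation=cv2.INTER_CUBIC))
    if n=='wrist': cv2.imwrite(f'pics/{n}{i}c.png',cv2.resize(im[80:260,270:470],None,fx=4,fy=3.3,interpolation=cv2.INTER_CUBIC))
st()
E
python3 look.py 12 scene,wrist
```

```text
t 13.55 p [ 0.4579 -0.0252  0.2695] yaw 76.21 r 0.2111 th 165.48 Frad -4.2 Ftan(ccw) -1.1 Fz 6.7 open 0.0245
```

View pics/wrist12c.png

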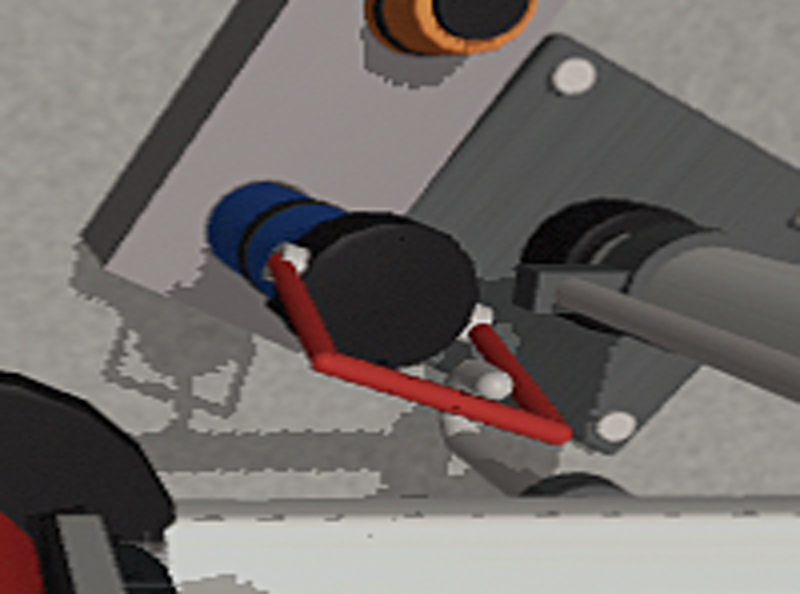

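View pics/scene12c.png

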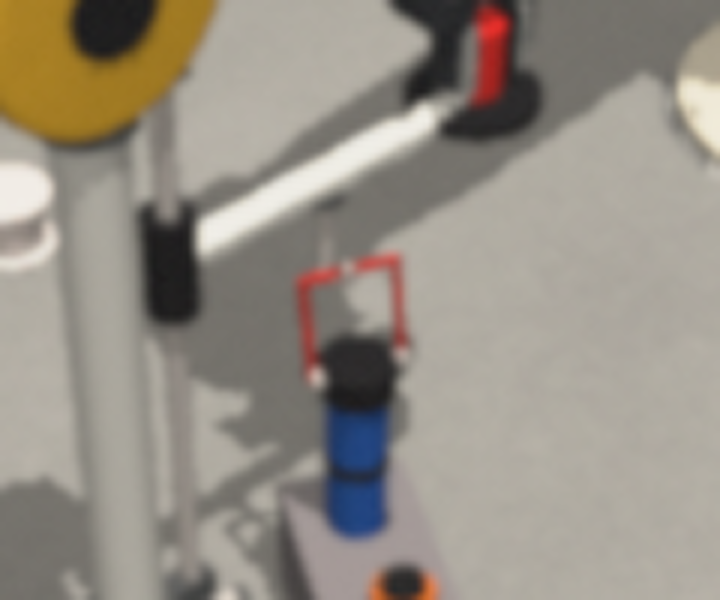

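>>> apply_moves:
  targets: [0.01, 0, 0.05, 0, 0, 0, 0.1, 0.02, 0, 0.1, 0, 0, 0, 0.1, 0.02, 0, 0.16, 0, 0, 0, 0.1, 0.02, 0, 0.22, 0, 0, 0, 0.1, 0.02, 0, 0.28, 0, 0, 0, 0.1]

```text
time: 14.05
ee_pos: [0.4578, -0.0251, 0.2772]
tcp_rot: [180.0, -0.0, 76.2]
wrist_force: [5.1, -0.8, 5.0]
opening: 0.0249
```

>>> apply_moves:
  targets: [0, 0, 0.05, 0, 0, 0, 0.1, 0, 0, 0.1, 0, 0, 0, 0.1, 0, 0, 0.14, 0, 0, 0, 0.1, 0, 0, 0.18, 0, 0, 0, 0.1, 0, 0, 0.22, 0, 0, 0, 0.1]

```text
time: 14.55
ee_pos: [0.4578, -0.0251, 0.2838]
tcp_rot: [180.0, -0.0, 76.2]
wrist_force: [5.7, -0.7, 5.1]
opening: 0.0243
```

```bash
python3 look.py 13 scene,wrist
```

```text
t 14.65 p [ 0.4578 -0.0251  0.2839] yaw 76.22 r 0.2111 th 165.47 Frad -5.0 Ftan(ccw) -0.3 Fz 5.8 open 0.0246
```

View pics/wrist13c.png

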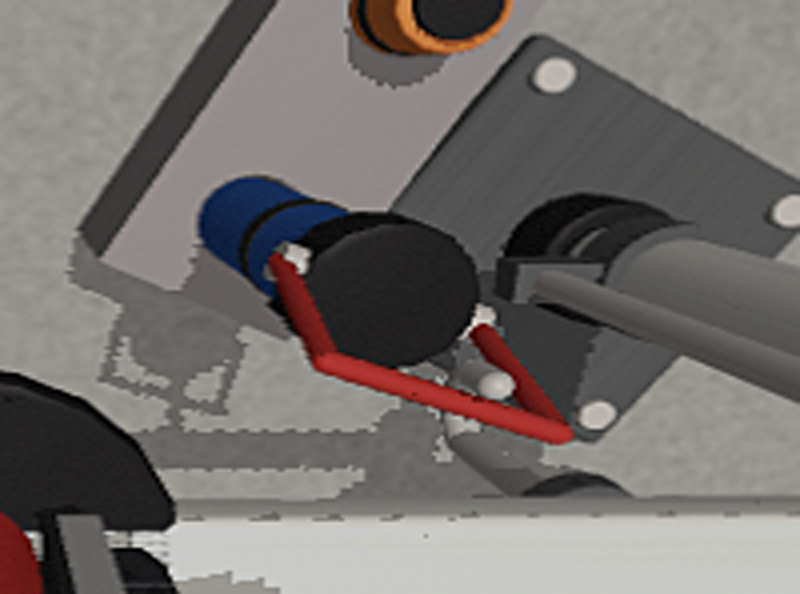

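View pics/scene13c.png

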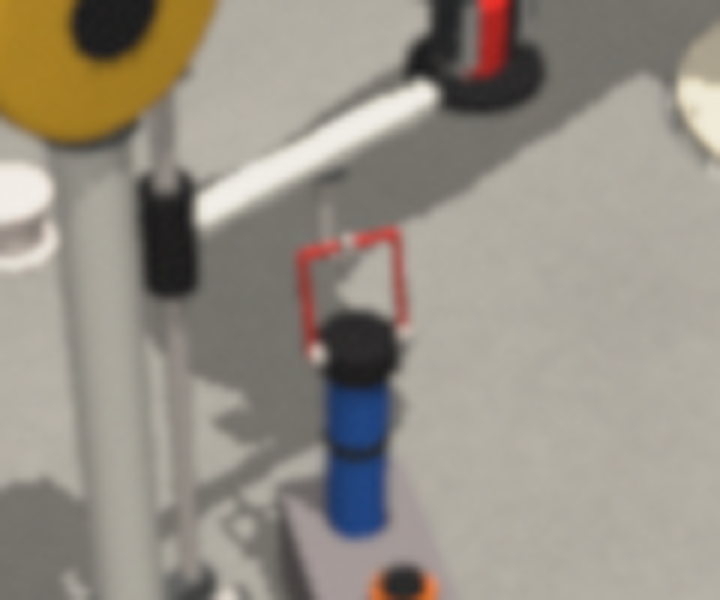

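>>> apply_moves:
  targets: [0.01, 0, 0.04, 0, 0, 0, 0.1, 0.02, 0, 0.08, 0, 0, 0, 0.1, 0.03, 0, 0.12, 0, 0, 0, 0.1, 0.03, 0, 0.15, 0, 0, 0, 0.1, 0.03, 0, 0.18, 0, 0, 0, 0.1]

```text
time: 15.15
ee_pos: [0.4579, -0.025, 0.289]
tcp_rot: [-179.9, 0.0, 76.2]
wrist_force: [-4.5, 0.8, 4.7]
opening: 0.0241
```

>>> apply_moves:
  targets: [0, 0, 0.03, 0, 0, 0, 0.1, 0, 0, 0.06, 0, 0, 0, 0.1, 0, 0, 0.09, 0, 0, 0, 0.1, 0, 0, 0.12, 0, 0, 0, 0.1, 0, 0, 0.15, 0, 0, 0, 0.1]

```text
time: 15.65
ee_pos: [0.4579, -0.025, 0.2934]
tcp_rot: [-179.9, 0.0, 76.2]
wrist_force: [-5.1, 1.3, 4.0]
opening: 0.0249
```

```bash
python3 look.py 14 scene,wrist
```

```text
t 15.75 p [ 0.4579 -0.025   0.2936] yaw 76.22 r 0.2111 th 165.43 Frad 5.4 Ftan(ccw) -0.6 Fz 4.8 open 0.0247
```

View pics/wrist14c.png

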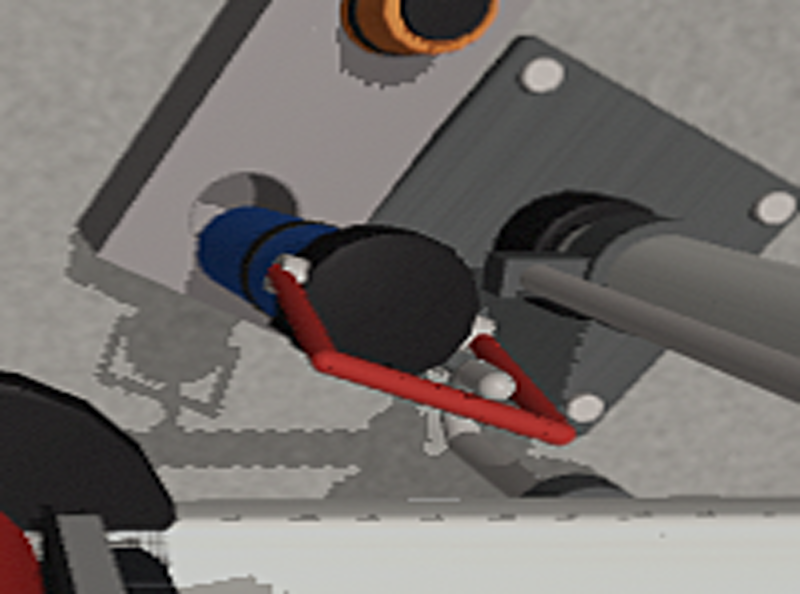

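View pics/scene14c.png

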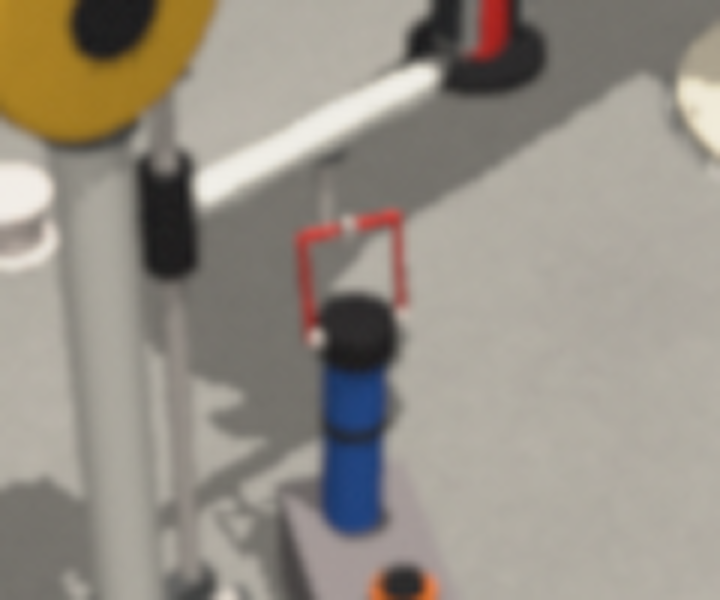

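>>> apply_moves:
  targets: [-0.01, 0, 0.05, 0, 0, 0, 0.1, -0.015, 0, 0.11, 0, 0, 0, 0.1, -0.015, 0, 0.17, 0, 0, 0, 0.1, -0.015, 0, 0.23, 0, 0, 0, 0.1, -0.015, 0, 0.29, 0, 0, 0, 0.1]

```text
time: 16.25
ee_pos: [0.4579, -0.0251, 0.3023]
tcp_rot: [-180.0, -0.0, 76.2]
wrist_force: [-5.1, 1.4, 3.2]
opening: 0.0245
```

>>> apply_moves:
  targets: [0, 0, 0.06, 0, 0, 0, 0.1, 0, 0, 0.12, 0, 0, 0, 0.1, 0, 0, 0.18, 0, 0, 0, 0.1, 0, 0, 0.23, 0, 0, 0, 0.1, 0, 0, 0.27, 0, 0, 0, 0.1]

```text
time: 16.75
ee_pos: [0.4579, -0.025, 0.3104]
tcp_rot: [-180.0, -0.0, 76.2]
wrist_force: [-5.2, 1.5, 4.6]
opening: 0.0244
```

```bash
python3 look.py 15 scene,wrist
```

```text
t 16.85 p [ 0.4579 -0.0251  0.3106] yaw 76.22 r 0.2110 th 165.44 Frad 5.4 Ftan(ccw) 0.4 Fz 5.5 open 0.0245
```

View pics/wrist15c.png

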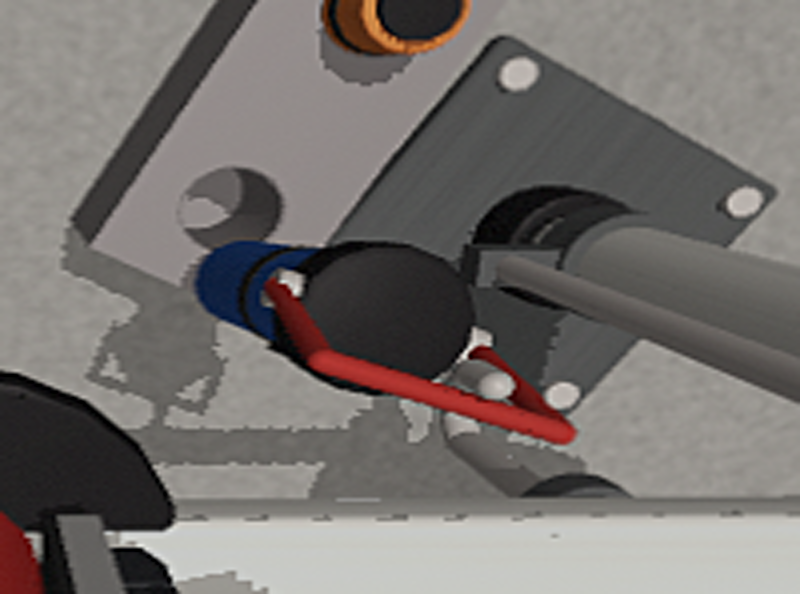

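>>> apply_moves:
  targets: [-0.02, 0, 0.03, 0, 0, 0, 0.1, -0.02, 0, 0.06, 0, 0, 0, 0.1, -0.02, 0, 0.09, 0, 0, 0, 0.1, -0.02, 0, 0.12, 0, 0, 0, 0.1]

```text
time: 17.25
ee_pos: [0.4579, -0.0252, 0.3141]
tcp_rot: [180.0, -0.0, 76.2]
wrist_force: [1.5, -0.4, 3.8]
opening: 0.0249
```

>>> apply_moves:
  targets: [0, 0, 0.02, 0, 0, 0, 0.1, 0, 0, 0.04, 0, 0, 0, 0.1, 0, 0, 0.06, 0, 0, 0, 0.1]

```text
time: 17.55
ee_pos: [0.4578, -0.0252, 0.3145]
tcp_rot: [-179.9, 0.0, 76.2]
wrist_force: [5.5, -0.1, -13.7]
opening: 0.0245
```

```bash
python3 look.py 16 scene,wrist
```

```text
t 17.65 p [ 0.4578 -0.0252  0.3145] yaw 76.22 r 0.2111 th 165.50 Frad -6.4 Ftan(ccw) -1.0 Fz -12.1 open 0.0243
```

View pics/scene16c.png

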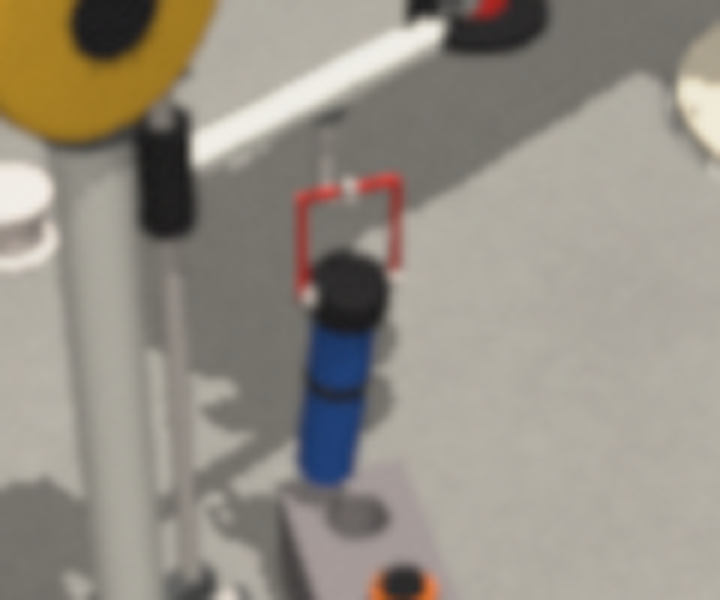

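>>> apply_moves:
  targets: [0.02, 0, -0.03, 0, 0, 0, 0.1, 0.02, 0, -0.05, 0, 0, 0, 0.1, 0.02, 0, -0.05, 0, 0, 0, 0.1, 0.02, 0, -0.05, 0, 0, 0, 0.1, 0.02, 0, -0.05, 0, 0, 0, 0.1]

```text
time: 18.15
ee_pos: [0.4579, -0.0251, 0.3144]
tcp_rot: [-180.0, -0.0, 76.2]
wrist_force: [-1.1, 0.5, -0.7]
opening: 0.0245
```

>>> apply_moves:
  targets: [0, 0, 0, 0, 0, 0, 0.1, 0, 0, 0, 0, 0, 0, 0.1, 0, 0, 0, 0, 0, 0, 0.1, 0, 0, 0, 0, 0, 0, 0.1, 0, 0, 0, 0, 0, 0, 0.1]

```text
time: 18.65
ee_pos: [0.4579, -0.025, 0.3144]
tcp_rot: [-180.0, -0.0, 76.2]
wrist_force: [-3.6, 1.4, 1.0]
opening: 0.0246
```

```bash
python3 - <<'E'
from h import *
st()
c0=camera('wrist')['img'].astype(int)
for i in range(8):
    c=camera('wrist')['img'].astype(int); m=np.abs(c-c0).max(2)>40; print(m[80:260,270:470].sum(),end=' '); c0=c
print(); st()
E
```

```text
t 18.65 p [ 0.4579 -0.025   0.3144] yaw 76.23 r 0.2111 th 165.44 Frad 3.8 Ftan(ccw) -0.5 Fz 1.0 open 0.0246
131 7 8 129 128 2 1 2 
t 19.1 p [ 0.4579 -0.0251  0.3143] yaw 76.22 r 0.2111 th 165.45 Frad 5.2 Ftan(ccw) 0.7 Fz 2.1 open 0.0243
```

>>> apply_moves:
  targets: [-0.012, 0, 0.015, 0, 0, 0, 0.1, -0.012, 0, 0.015, 0, 0, 0, 0.1, -0.012, 0, 0.015, 0, 0, 0, 0.1, -0.012, 0, 0.015, 0, 0, 0, 0.1, -0.012, 0, 0.015, 0, 0, 0, 0.1]
  newtons: 30

```text
time: 19.6
ee_pos: [0.4579, -0.0251, 0.3144]
tcp_rot: [-180.0, 0.0, 76.2]
wrist_force: [-0.9, 0.1, -3.8]
opening: 0.0245
```

>>> apply_moves:
  targets: [0, 0, 0, 0, 0, 0, 0.1, 0, 0, 0, 0, 0, 0, 0.1, 0, 0, 0, 0, 0, 0, 0.1, 0, 0, 0, 0, 0, 0, 0.1, 0, 0, 0, 0, 0, 0, 0.1]
  newtons: 20

```text
time: 20.1
ee_pos: [0.4579, -0.0252, 0.3144]
tcp_rot: [-180.0, 0.0, 76.2]
wrist_force: [1.8, 0.5, -6.8]
opening: 0.0246
```

>>> apply_moves:
  targets: [0, 0, 0, 0, 0, 0, 0.1, 0, 0, 0, 0, 0, 0, 0.1, 0, 0, 0, 0, 0, 0, 0.1, 0, 0, 0, 0, 0, 0, 0.1, 0, 0, 0, 0, 0, 0, 0.1]
  newtons: 20

```text
time: 20.6
ee_pos: [0.4579, -0.0252, 0.3145]
tcp_rot: [-180.0, 0.0, 76.2]
wrist_force: [3.5, 0.4, -10.7]
opening: 0.0243
```

>>> apply_moves:
  targets: [0, 0, 0, 0, 0, 0, 0.1, 0, 0, 0, 0, 0, 0, 0.1, 0, 0, 0, 0, 0, 0, 0.1, 0, 0, 0, 0, 0, 0, 0.1, 0, 0, 0, 0, 0, 0, 0.1]
  newtons: 20

```text
time: 21.1
ee_pos: [0.4578, -0.0252, 0.3145]
tcp_rot: [-180.0, 0.0, 76.2]
wrist_force: [3.9, -0.8, -12.5]
opening: 0.0252
```

```bash
python3 - <<'E'
from h import *
st()
c0=camera('wrist')['img'].astype(int)
for i in range(10):
    c=camera('wrist')['img'].astype(int); m=np.abs(c-c0).max(2)>40; print(m[80:260,270:470].sum(),end=' '); c0=c
print(); st()
E
python3 look.py 17 wrist,scene
```

```text
t 21.1 p [ 0.4578 -0.0252  0.3145] yaw 76.22 r 0.2111 th 165.48 Frad -4.0 Ftan(ccw) -0.2 Fz -12.5 open 0.0252
27 121 27 28 48 126 128 84 34 109 
t 21.65 p [ 0.4578 -0.0251  0.3145] yaw 76.22 r 0.2111 th 165.47 Frad -5.0 Ftan(ccw) 0.1 Fz -14.1 open 0.0247
t 21.75 p [ 0.4578 -0.0251  0.3145] yaw 76.22 r 0.2111 th 165.47 Frad -4.7 Ftan(ccw) -0.4 Fz -13.2 open 0.0249
```

View pics/wrist17c.png

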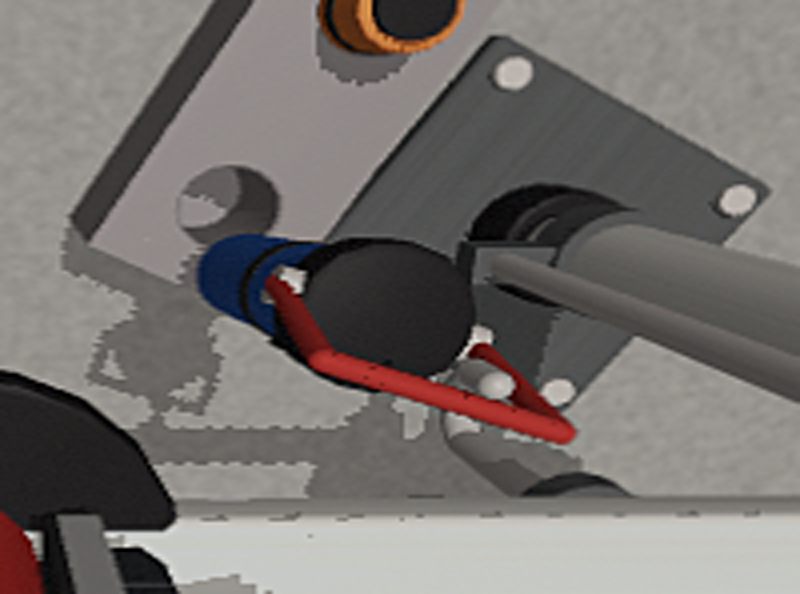

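>>> apply_moves:
  targets: [0.015, 0, -0.03, 0, 0, 0, 0.1, 0.015, 0, -0.03, 0, 0, 0, 0.1, 0.015, 0, -0.03, 0, 0, 0, 0.33, 0.015, 0, -0.03, 0, 0, 0, 0.45, 0.015, 0, -0.03, 0, 0, 0, 0.7]

```text
time: 22.25
ee_pos: [0.4582, -0.0251, 0.3145]
tcp_rot: [179.9, -0.0, 76.2]
wrist_force: [0.0, -0.2, 0.5]
opening: 0.0516
```

>>> apply_moves:
  targets: [0, 0, 0, 0, 0, 0, 0.9, 0, 0, 0.2, 0, 0, 0, 1, 0, 0, 0.6, 0, 0, 0, 1, 0, 0, 1.2, 0, 0, 0, 1, 0, 0, 2, 0, 0, 0, 1]

```text
time: 22.75
ee_pos: [0.4579, -0.0251, 0.3743]
tcp_rot: [-180.0, 0.0, 76.2]
wrist_force: [1.0, -0.7, 0.4]
opening: 0.0852
```

>>> apply_moves:
  targets: [0, 0, 0.6, 0, 0, 0, 1, 0, 0, 1, 0, 0, 0, 1, 0, 0, 1, 0, 0, 0, 1, 0, 0, 1, 0, 0, 0, 1]

```text
time: 23.15
ee_pos: [0.4584, -0.0251, 0.4036]
tcp_rot: [180.0, -0.0, 76.2]
wrist_force: [0.7, -0.3, -0.2]
opening: 0.0855
```

```bash
python3 look.py 18 wrist,scene; python3 - <<'E'
from h import *
c=camera('scene'); g=lambda c:cv2.cvtColor(c['img'],cv2.COLOR_RGB2GRAY).astype(np.float32)
a=g(c)[175:220,235:265]
T=[]
w=cv2.createHanningWindow((30,45),cv2.CV_32F)
for i in range(16):
    b=g(camera('scene'))[175:220,235:265]; T.append(cv2.phaseCorrelate(a,b,w)[0])
print(np.round(T,2).tolist()); st()
E
```

```text
t 23.25 p [ 0.4581 -0.0251  0.4031] yaw 76.23 r 0.2108 th 165.44 Frad -0.9 Ftan(ccw) -0.1 Fz 0.1 open 0.0855
[[-0.03, 0.38], [0.18, 0.32], [0.42, 0.17], [0.71, 0.29], [1.43, 0.28], [1.77, 0.59], [66.17, 34.92], [-6.49, -0.02], [-2.56, -1.75], [-2.03, -0.26], [-1.13, -0.67], [-0.93, -0.89], [-0.8, -2.25], [0.25, -1.7], [0.05, -2.73], [0.03, -0.43]]
t 24.1 p [ 0.4582 -0.0251  0.4037] yaw 76.23 r 0.2108 th 165.43 Frad 0.4 Ftan(ccw) 0.2 Fz 0.1 open 0.0854
```

View pics/wrist18.png

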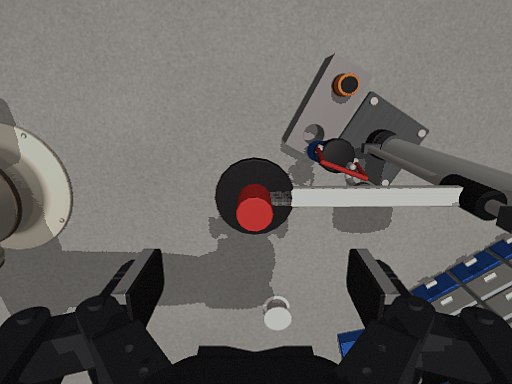

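View pics/scene18c.png

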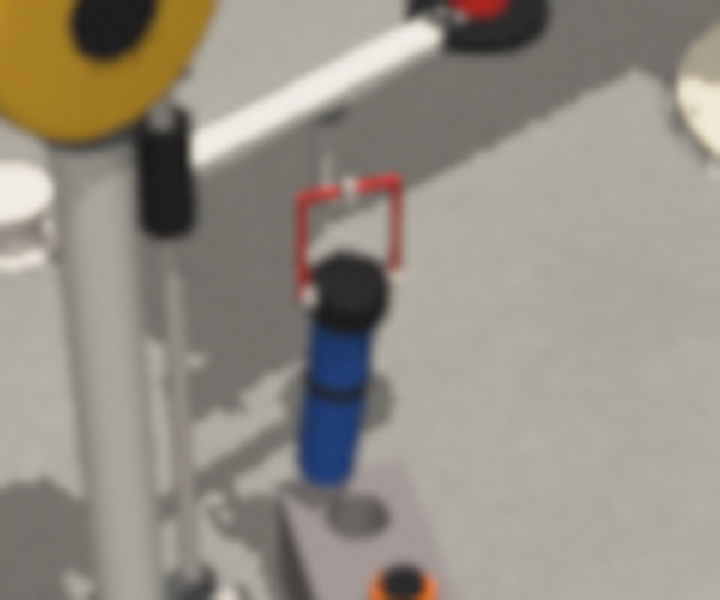

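>>> apply_moves:
  targets: [-0.5, 0.2, 1, 0, 0, 0, 1, -1, 0.5, 1.5, 0, 0, 0, 1, -1, 0.5, 1.5, 0, 0, 0, 1, -1, 0.5, 1.5, 0, 0, 0, 1, -1, 0.5, 1.5, 0, 0, 0, 1]

```text
time: 24.6
ee_pos: [0.4287, -0.0103, 0.4477]
tcp_rot: [-179.9, 0.0, 76.2]
wrist_force: [-0.1, 0.2, -0.4]
opening: 0.0855
```

```bash
cat > sw.py <<'E'
from h import *
L=[]
for i in range(24):
    im=camera('scene')['img'].astype(int)[170:225,230:270]
    m=np.clip(im[...,2]-im[...,0]-20,0,None)*(im[...,2]>60); y,x=np.mgrid[:m.shape[0],:m.shape[1]]
    r=np.clip(im[...,0]-im[...,1]-60,0,None)
    L.append((m.sum() and (m*x).sum()/m.sum(),(m*y).sum()/m.sum(),(r*x).sum()/max(r.sum(),1)))
L=np.array(L); print(np.round(L[::2],2).tolist()); print('ptp',np.ptp(L,0)); st()
E
python3 sw.py
```

```text
[[15.13, 27.72, 10.44], [15.11, 27.73, 10.34], [15.12, 27.71, 10.45], [15.11, 27.72, 10.43], [15.12, 27.72, 10.44], [15.11, 27.72, 10.34], [15.11, 27.73, 10.44], [15.12, 27.71, 10.44], [15.12, 27.72, 10.34], [15.11, 27.74, 10.44], [15.11, 27.71, 10.34], [15.11, 27.72, 10.44]]
ptp [0.01882823 0.02688316 0.11577245]
t 25.8 p [ 0.4282 -0.0101  0.4487] yaw 76.22 r 0.2437 th 163.80 Frad -0.9 Ftan(ccw) 0.2 Fz 0.4 open 0.0856
```

```bash
python3 - <<'E'
from h import *
import pickle
S=snap('scene','pics/scF.png');T=snap('top','pics/toF.png')
def red(c,x0,y0,x1,y1):
    im=c['img'].astype(int)[y0:y1,x0:x1]; m=((im[...,0]-im[...,1])>70)&((im[...,0]-im[...,2])>70); n,l,s,ce=cv2.connectedComponentsWithStats(m.astype(np.uint8)); i=1+np.argmax(s[1:,4]); return ce[i]+[x0,y0],s[i]+np.array([x0,y0,0,0,0])
print(red(S,240,115,320,180),red(T,180,180,280,240))
d=pickle.load(open('d0.pkl','rb'))
for n,c in(('scene',S),('top',T)):
    D=(np.abs(c['img'].astype(int)-d[n]['img'].astype(int)).max(2)>60).astype(np.uint8)*255
    cv2.imwrite(f'pics/diff_{n}.png',np.hstack([cv2.cvtColor(c['img'],cv2.COLOR_RGB2BGR)[:,:],cv2.cvtColor(D,cv2.COLOR_GRAY2BGR)])[:, :].copy() if False else cv2.cvtColor(c['img'],cv2.COLOR_RGB2BGR))
cv2.imwrite('pics/scFc.png',cv2.resize(cv2.cvtColor(S['img'],cv2.COLOR_RGB2BGR)[110:250,190:330],None,fx=4.2,fy=4.2,interpolation=cv2.INTER_CUBIC))
E
```

```text
Traceback (most recent call last):
ValueError: attempt to get argmax of an empty sequence
```

View pics/toF.png

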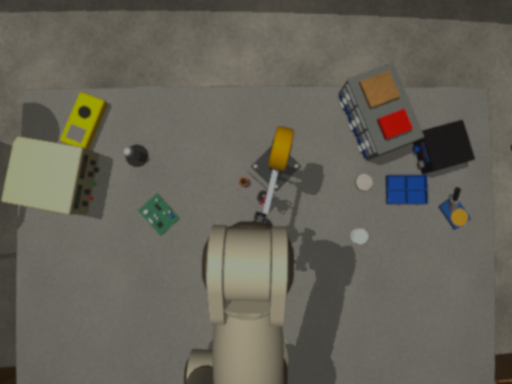

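```bash
python3 - <<'E'
import cv2
im=cv2.imread('pics/scF.png'); cv2.imwrite('pics/scFc.png',cv2.resize(im[110:250,190:330],None,fx=4.2,fy=4.2,interpolation=cv2.INTER_CUBIC))
E
```

```text
(no output)
```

View pics/scFc.png

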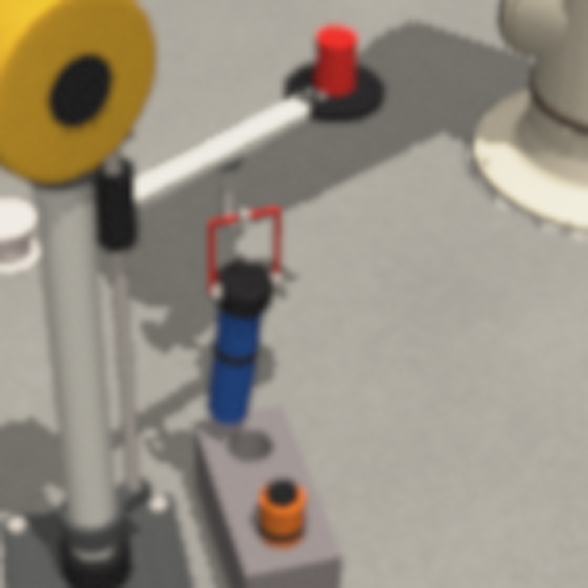

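```bash
python3 - <<'E'
from h import *
c=camera('scene')
for z in (.334,.344): print(z,proj(c,[.4586,-.0253,z]))
print(190+336/4.2,110+36/4.2)
st(); bot.job_done()
E
```

```text
0.334 [270.33288788 121.46861773]
0.344 [270.50513311 118.05987744]
270.0 118.57142857142857
t 25.95 p [ 0.4282 -0.0101  0.4487] yaw 76.22 r 0.2437 th 163.80 Frad 0.8 Ftan(ccw) -0.2 Fz -0.8 open 0.0854
the job is handed in; nothing more can be done
```

The screwdriver now hangs by its bail from the hook, with the sprung arm at its top stop. I handed the job in at about 26 s of the 72 s.

**What I did:**
- I gripped only the red knob and swung the arm past the driver.
- I drew the hook down about 100 mm, swung it under the bail bar with under 2 N of sideways force, and raised it in small steps.
- I felt the bail take the load: the knob's upward force fell by about 4 N, the weight of the driver.
- I eased the driver out of its hole at 1–3 mm per 0.1 s up to the top stop, then released the knob and backed off.

**Last checks:**
- **Arm fully up:** the knob top showed within about 0.5 pixel (1–2 mm) of its fully-up position in the scene camera.
- **Driver still:** over 1.2 s the barrel moved less than 0.03 pixel.
- **Clear of the rack:** the foot hung visibly above it. I judged this from the picture and didn't measure it; by geometry the gap is about 20 mm.
- **Other things:** the orange driver, board, white reel, tin and microscope looked unmoved by eye.
- **Robot:** it was touching nothing when I handed in.

**Failed or disagreeing checks:**
- My first stillness check in the scene camera gave erratic readings. The barrel tracking above replaced it.
- The final top-camera check of the knob failed because the robot hid it.
- While lifting, the side force along the arm reached about 6 N. I corrected it as I went.
- At the top I pulled up against the stop with up to 14 N, and eased that off before opening the gripper.

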